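Put the washed plates and roller trucks away in the press drawer

TASK

The press has been washed up, so put its parts away: pull the cabinet's drawer right out to its stop, slide every printing plate up out of the slotted wooden rack and stand it on edge in a slot of the drawer's wooden insert (one to a slot, in any order), and slip both steel roller trucks down over the drawer's upright spindle. When they are all in, push the drawer fully shut, and leave the ink tin, the composing stick and the brush where they are.

Things in the scene. Friction and masses are not known exactly. Their poses are not given: they have to be found in the camera images.
- drawer (a joint): how far the drawer is out, m: 0 fully shut, 0.180 at its stop. It slides along the handle point's -x (towards the robot), about 2 N of friction plus light damping, and stays where it is left. It may start up to 25 mm out
- cabinet: fixed green steel cabinet, 210 deep (x) by 320 wide (y) by 155 high, origin under its centre, front at -x; one drawer, whose front panel (310 wide, top 146 mm above the bench, 14 thick) stands with its outer face 15 mm in front of the cabinet when shut
- handle (a point): middle of the drawer's steel bar handle, moves with the drawer: a round bar 10 mm thick, 100 long along the point's y, 45 mm in front of the panel's outer face, 117 mm above the bench (38 mm below the cabinet's top); x points into the cabinet
- bay0 (a point): slot of the drawer's wooden insert, moves with the drawer: centre of the slot's floor (20 mm above the bench), x along the slot (134 long), y across it (11 wide), z up; 45 deep. A plate in it may lean 0.12 rad. Slots are 48 apart; bay0 is the rightmost (-y). Point 81 mm behind the panel's outer face; with the drawer at its stop, 84 mm in front of the cabinet
- bay1 (a point): as bay0, 48 mm further along +y
- bay2 (a point): as bay0, 96 mm further along +y
- bay3 (a point): as bay0, 144 mm further along +y
- spindle (a point): foot of the drawer's upright steel spindle, moves with the drawer: on its axis, on top of its round flange (40 diameter, 32 mm above the bench), where the lower truck rests; z up. Shaft 18 diameter, 46 high above this point, top 5 tapered to 10. 70 mm to +y of bay3, 67 from panel and back wall, 46 from the side wall, 54 from the insert (walls 65 above the bench)
- rack: fixed light wooden block with dark end strips, 116 (x) by 200 (y) by 45 high, origin under its centre; four slots run along its x at y = -72, -24, 24 and 72 mm, each 104 long, 9 wide, 35 deep, floor 10 mm above the bench
- plate_a: loose printing plate, a plain grey metal slab 65 wide (its x), 6 thick (its y), 85 tall (its z), with dark raised disc on one face; origin at the middle of its bottom edge, z up to the top edge. Starts on edge in any slot of the rack; some plates are absent
- plate_b: loose printing plate, a plain grey metal slab 75 wide (its x), 6 thick (its y), 90 tall (its z), with dark raised frame on one face; origin at the middle of its bottom edge, z up to the top edge. Starts on edge in any slot of the rack; some plates are absent
- plate_c: loose printing plate, a plain grey metal slab 85 wide (its x), 6 thick (its y), 95 tall (its z), with dark raised bars on one face; origin at the middle of its bottom edge, z up to the top edge. Starts on edge in any slot of the rack; some plates are absent
- plate_d: loose printing plate, a plain grey metal slab 95 wide (its x), 6 thick (its y), 100 tall (its z), with dark raised row of discs between bars on one face; origin at the middle of its bottom edge, z up to the top edge. Starts on edge in any slot of the rack; some plates are absent
- truck_a: loose steel roller truck: a ring, outside diameter 44, bore 22, 18 high, lying flat on the bench; origin at the centre of its underside, z along its axis
- truck_b: loose steel roller truck: a ring, outside diameter 44, bore 22, 18 high, lying flat on the bench; origin at the centre of its underside, z along its axis
- ink_tin: bystander: closed black tin with a white lid, 80 diameter, 65 high, origin under its centre
- composing_stick: bystander: flat steel tray 200 long (x), 45 wide, 22 high, origin under its centre
- cleaning_brush: bystander: small brush lying along its x

How it is judged (in metres and radians):
On the way, in this order (a step that is already met when the one before it is completed fails the run):
1. the drawer is pulled out to its stop (within 6 mm) (value of joint drawer above 0.174 m), for 0.2 s.
2. every plate stands in its own drawer slot and both trucks sit on the spindle (((y of plate_a in the frame of bay0 between -0.006 and 0.006 m and x of plate_a in the frame of bay0 between -0.04 and 0.04 m and z of plate_a in the frame of bay0 below 0.005 m) or (y of plate_a in the frame of bay1 between -0.006 and 0.006 m and x of plate_a in the frame of bay1 between -0.04 and 0.04 m and z of plate_a in the frame of bay1 below 0.005 m) or (y of plate_a in the frame of bay2 between -0.006 and 0.006 m and x of plate_a in the frame of bay2 between -0.04 and 0.04 m and z of plate_a in the frame of bay2 below 0.005 m) or (y of plate_a in the frame of bay3 between -0.006 and 0.006 m and x of plate_a in the frame of bay3 between -0.04 and 0.04 m and z of plate_a in the frame of bay3 below 0.005 m)) and ((y of plate_b in the frame of bay0 between -0.006 and 0.006 m and x of plate_b in the frame of bay0 between -0.04 and 0.04 m and z of plate_b in the frame of bay0 below 0.005 m) or (y of plate_b in the frame of bay1 between -0.006 and 0.006 m and x of plate_b in the frame of bay1 between -0.04 and 0.04 m and z of plate_b in the frame of bay1 below 0.005 m) or (y of plate_b in the frame of bay2 between -0.006 and 0.006 m and x of plate_b in the frame of bay2 between -0.04 and 0.04 m and z of plate_b in the frame of bay2 below 0.005 m) or (y of plate_b in the frame of bay3 between -0.006 and 0.006 m and x of plate_b in the frame of bay3 between -0.04 and 0.04 m and z of plate_b in the frame of bay3 below 0.005 m)) and ((y of plate_c in the frame of bay0 between -0.006 and 0.006 m and x of plate_c in the frame of bay0 between -0.04 and 0.04 m and z of plate_c in the frame of bay0 below 0.005 m) or (y of plate_c in the frame of bay1 between -0.006 and 0.006 m and x of plate_c in the frame of bay1 between -0.04 and 0.04 m and z of plate_c in the frame of bay1 below 0.005 m) or (y of plate_c in the frame of bay2 between -0.006 and 0.006 m and x of plate_c in the frame of bay2 between -0.04 and 0.04 m and z of plate_c in the frame of bay2 below 0.005 m) or (y of plate_c in the frame of bay3 between -0.006 and 0.006 m and x of plate_c in the frame of bay3 between -0.04 and 0.04 m and z of plate_c in the frame of bay3 below 0.005 m)) and ((y of plate_d in the frame of bay0 between -0.006 and 0.006 m and x of plate_d in the frame of bay0 between -0.04 and 0.04 m and z of plate_d in the frame of bay0 below 0.005 m) or (y of plate_d in the frame of bay1 between -0.006 and 0.006 m and x of plate_d in the frame of bay1 between -0.04 and 0.04 m and z of plate_d in the frame of bay1 below 0.005 m) or (y of plate_d in the frame of bay2 between -0.006 and 0.006 m and x of plate_d in the frame of bay2 between -0.04 and 0.04 m and z of plate_d in the frame of bay2 below 0.005 m) or (y of plate_d in the frame of bay3 between -0.006 and 0.006 m and x of plate_d in the frame of bay3 between -0.04 and 0.04 m and z of plate_d in the frame of bay3 below 0.005 m)) and angle between the z axis of each of plate_a, plate_b, plate_c, plate_d and the z axis of bay0, either way round below 0.25 rad and horizontal distance between each of truck_a, truck_b and spindle below 0.006 m and z of each of truck_a, truck_b in the frame of spindle below 0.04 m and angle between the z axis of each of truck_a, truck_b and the z axis of spindle, either way round below 0.15 rad), for 0.3 s.
At the end, for the whole second after the job is handed in: The drawer is shut to within 6 mm; every plate present stands on edge (within 0.25 rad) on the floor of its own drawer slot; both trucks lie flat on the spindle, stacked on its flange; all at rest (all of step 2 and linear speed of each of plate_a, plate_b, plate_c, plate_d, truck_a, truck_b below 0.03 m/s and value of joint drawer below 0.006 m); the robot touches nothing.
It fails at once if the ink tin is moved more than 30 mm (distance of ink_tin from where it was at the start of the episode above 0.03 m).
It fails at once if the composing stick is moved more than 30 mm (distance of composing_stick from where it was at the start of the episode above 0.03 m).
It fails at once if the cleaning brush is moved more than 30 mm (distance of cleaning_brush from where it was at the start of the episode above 0.03 m).
Of plate_a, plate_b, plate_c, plate_d only 2 to 4 are there at a start; the rules pass over those that are not, and their reading is None.
At some moment in a run one of truck_a, truck_b may be knocked a few centimetres aside while the robot is not near it.
It also fails if it takes over 210 s, if anything falls off the work surface, if the arm or the gripper's body presses on something with over 40 N, if the wrist force passes 120 N, or if a joint passes its speed limit or range.

ROBOT

A 7-joint arm with a two-finger parallel gripper is mounted at the origin on the work surface. World frame = base frame: x ahead of the robot, y to its left, z up, the work surface at z = 0. Lengths are in mm, angles in rad, forces in N, time in s.
With the tool pointing down it reaches from about 400 to 875 mm from the base axis. Payload 4.4 kg.
Tool frame: the origin (TCP) lies midway between the tips of the shut fingers; the grasp point (between the pads) lies env.grip_depth behind it (env.grip_depth is the distance from the TCP to the grasp point, in mm); z points along the fingers, y is the line along which they close (so a half turn about z gives the same grasp; the last joint's range is limited). The gripper opens to 85 mm and grips with 20 to 120 N. Pads are 22 mm wide; open, the fingers measure 114 mm over their backs; the gripper's body (76 mm by 85 mm) begins 54 mm behind the grasp point. The pads swing forward as they close: fully open they stand 13 mm farther back than shut.
Start: joints at [-1.179, 0.628, 0.038, 1.517, -0.027, 0.996, -0.02], TCP at [287.264, 583.093, 231.313] pointing down, gripper open.
Joint ranges: [-3.06, 3.06], [-0.37, 2.12], [-1.25, 1.32], [0.18, 2.47], [-1.1, 4.24], [0.23, 1.98], [-2.94, 2.94]. Speed limits (rad/s): [2.57, 2.57, 3.14, 3.14, 3.14, 3.14, 3.14].

INTERFACE

Orientations are given as [roll, pitch, yaw] about the fixed x, y, z axes, in that order (R = Rz(yaw) Ry(pitch) Rx(roll)).
In Python, from plant import env, imaging, nets gives the robot as it stands.
- The arm moves only by the tool move_arm, never from a script. Its argument "moves" is a list that holds one entry, the list of rows, each a list of 4 numbers: the shift along the tool's x, y, z each as a share of 0.12 m, from -1 to 1, then the turn about the tool's z as a share of 1.5 rad, from -1 to 1. A call has 1 to 12 rows; each row is the pose to reach, as a shift and turn from the pose commanded when the call began, along the tool's axes at that moment; what a row does not reach only later rows make up. A row lasts 1/10 s, in which the tool goes at most 50 mm and 8.59 degrees, less where a joint would pass 70% of its speed; a pose out of reach is approached as far as the arm can. A call with a number of a shift or a turn outside -1 to 1 is refused whole. A call with a gripper value outside its range is refused whole. "claw" is the finger opening in mm, from 0 to 85.4, set as the call begins (left out, the last holds). The fingers move at their own pace and stop on an object; "grip_force" is the grip in N (left out, the last holds). Time passes only in rows, so rows that repeat a pose let the fingers close. It gives the time, the measured TCP pose, the force, the opening and the grip force at its end, in the units of the state.
- env.read_state(): the state, without advancing time (a new reading comes with each control period).
- imaging.read_camera(name): name is "side" or "top"; returns the picture (400x640x3 uint8, red, green, blue); there is no depth.
- imaging.camera_params(name): a dict with "intrinsics" (3x3 intrinsics, pixels), "R" (3x3) and "t" (3): a world point X has camera coordinates R X + t. Camera axes: x right, y down, z forward; pixel columns grow to the right and rows downward; lengths in mm; the calibration is good to about 2 mm. A picture is of the moment at which its call begins. camera_params takes no time and is no camera call.
- env.sign_off(): hands the job in; it is judged then, once.
Trained networks look in the newest picture that a camera, given by its name, has taken for a name from the list of things; names that differ only in an ending like _2 or _b are one class to them, and where a whole thing is asked for, a point or a joint stands for the part that bears it (a point fixed in the world has none). Each returns a list of dicts, best first, with "confidence" (0 to 1); they miss things now and then, are a little off and sometimes report something else, mostly with a low value. They report only what shows in the picture. A call takes as long as a camera call.
- nets.recognise(label, camera): "xyz" ([x, y, z] in mm, in the coordinates of the camera as it stood for that picture, good to about 4 mm: the middle of the surface that is visible of it).
The state is a dict: "time_s": time; "joint_pos": joint angles; "qvel": joint speeds; "joint_efforts": joint torques, N m; "eef_pos": TCP position; "eef_rot": TCP orientation; "contact_force": force on the tool from outside, world axes, zero at the start; "moment": the same for the moment, N m; "finger_gap": opening from 0.0 (shut) to 1.0 (fully open); "finger_force": force on a finger pad.
Only numpy, scipy, OpenCV 4.12 (cv2) and the standard library are available. Lean on these libraries where they do the work, as an engineer would, in place of code of your own. Each camera call takes 0.05 s, during which the arm holds its last target. There are 200 camera calls.

## Working session

There is one attempt and no reset: what is moved stays moved. The work goes in short steps, Python scripts to look and compute and a tool call to move; the robot and the scene stay as the last step left them, time stands still between calls to the robot, and variables do not carry over. Pictures are saved under pics/ and viewed, at most 14 in all, crops included, and the job is handed in when it is done.

Besides the shell and the picture viewer there is one more tool, called after "Call:" as a command line: name --argument value ..., lists and objects as JSON in quotes. move_arm: Moves the arm, as the interface text tells. Shift numbers are shares of 0.12 m and turn numbers shares of 1.5 rad, none past 1 either way. Its arguments: {"type":"object","properties":{"moves":{"type":"array","items":{"type":"array","items":{"type":"array","items":{"type":"number","minimum":-1,"maximum":1}}}},"claw":{"type":"number"},"grip_force":{"type":"number"}},"required":["moves"]}

```bash
ls; mkdir -p pics; cat > h.py <<'E'
import numpy as np, cv2
from plant import env, imaging, nets
from scipy.spatial.transform import Rotation as Ro
def cam(n):
    p=imaging.camera_params(n); return [np.array(p[k],float) for k in("intrinsics","R","t")]
def shot(n,f=None):
    im=np.array(imaging.read_camera(n))
    if f: cv2.imwrite('pics/'+f,im[:,:,::-1])
    return im
def rec(l,n,k=4):
    K,R,t=cam(n); return [(np.round(R.T@(np.array(d['xyz'])-t)).astype(int).tolist(),round(d['confidence'],2)) for d in nets.recognise(l,n)[:k]]
def proj(n,X):
    K,R,t=cam(n); c=(R@np.atleast_2d(X).T).T+t; q=c@K.T; return q[:,:2]/q[:,2:]
def onplane(n,uv,z):
    K,R,t=cam(n); o=-R.T@t; d=R.T@np.linalg.inv(K)@np.array([uv[0],uv[1],1.]); return o+d*(z-o[2])/d[2]
def tri(a,uva,b,uvb):
    A=[];B=[]
    for n,uv in((a,uva),(b,uvb)):
        K,R,t=cam(n); P=K@np.c_[R,t]
        for i in(0,1): r=uv[i]*P[2]-P[i]; A.append(r[:3]);B.append(-r[3])
    return np.linalg.lstsq(np.array(A),np.array(B),rcond=None)[0]
E
python3 - <<'E'
from h import *
s=env.read_state(); print({k:np.round(v,3).tolist() for k,v in s.items()}, env.grip_depth)
for n in("side","top"):
    shot(n,n+'0.png'); K,R,t=cam(n); print(n,np.round(-R.T@t),np.round(R,2).tolist(),K[0,0])
    for l in("handle","cabinet","rack","plate_a","plate_b","plate_c","plate_d","truck_a","spindle","bay0","ink_tin","composing_stick","cleaning_brush"): print(l,rec(l,n))
E
```

```text
pics
{'time_s': 0.0, 'joint_pos': [-1.179, 0.629, 0.038, 1.518, -0.027, 0.996, -0.02], 'qvel': [-0.001, 0.001, 0.0, 0.002, -0.0, 0.001, -0.001], 'joint_efforts': [-0.0, -56.341, 1.226, -19.344, 0.011, 0.011, 0.0], 'eef_pos': [286.986, 582.503, 230.409], 'eef_rot': [-3.14, 0.0, 2.684], 'contact_force': [0.114, -0.489, -0.067], 'moment': [-0.014, 0.047, -0.012], 'finger_force': 0.0, 'finger_gap': 0.999} 18.700000000000003
side [ 198.  349. 1655.] [[-0.67, -0.75, -0.01], [-0.71, 0.64, -0.31], [0.24, -0.2, -0.95]] 505.1783042661785
handle [([647, 184, 114], 0.89), ([456, -262, 83], 0.35)]
cabinet [([740, 193, 155], 0.82)]
rack [([442, -160, 50], 0.66)]
plate_a [([453, -215, 85], 0.73), ([456, -262, 86], 0.65), ([579, 490, 65], 0.27)]
plate_b [([453, -215, 85], 0.73), ([456, -262, 86], 0.65), ([579, 490, 65], 0.27)]
plate_c [([453, -215, 85], 0.73), ([456, -262, 86], 0.65), ([579, 490, 65], 0.27)]
plate_d [([453, -215, 85], 0.73), ([456, -262, 86], 0.65), ([579, 490, 65], 0.27)]
truck_a [([652, 182, 111], 0.71), ([658, -67, 18], 0.5)]
spindle [([650, 181, 117], 0.75), ([425, 555, 15], 0.23)]
bay0 [([651, 182, 116], 0.93)]
ink_tin [([580, 492, 64], 0.72)]
composing_stick [([517, -538, 4], 0.8)]
cleaning_brush [([423, 556, 15], 0.82)]
top [ 417.  -18. 1386.] [[0.02, -1.0, 0.0], [-0.99, -0.02, -0.11], [0.11, 0.0, -0.99]] 365.1593809488323
handle [([652, 177, 121], 0.8)]
cabinet [([747, 188, 157], 0.86)]
rack [([447, -183, 44], 0.73)]
plate_a [([453, -216, 97], 0.44), ([650, 182, 118], 0.42)]
plate_b [([453, -216, 97], 0.44), ([650, 182, 118], 0.42)]
plate_c [([453, -216, 97], 0.44), ([650, 182, 118], 0.42)]
plate_d [([453, -216, 97], 0.44), ([650, 182, 118], 0.42)]
truck_a [([662, -68, 18], 0.5)]
spindle [([648, 179, 117], 0.78)]
bay0 [([653, 180, 122], 0.75)]
ink_tin [([584, 482, 62], 0.69), ([650, 180, 121], 0.18)]
composing_stick [([519, -539, 1], 0.85)]
cleaning_brush [([418, 552, 18], 0.58), ([652, 178, 124], 0.41)]
```

```bash
ls pics
```

```text
side0.png
top0.png
```

View pics/side0.png

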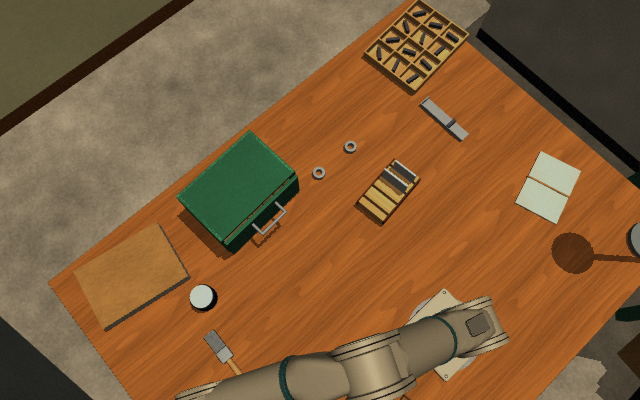

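View pics/top0.png

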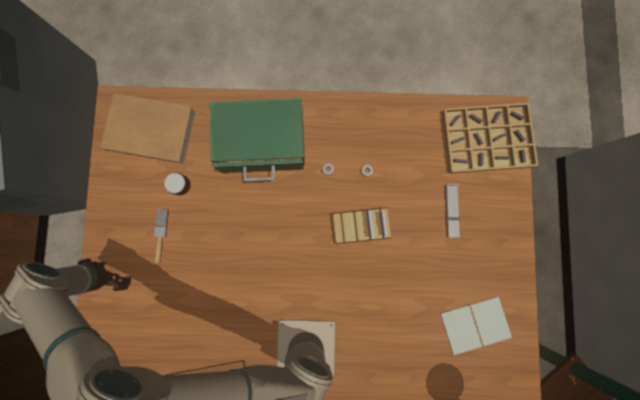

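The side view shows the cabinet (green, ~240,190) with its handle at (268,220), two trucks at (319,173) and (350,147), and the rack at (388,190) with two plates in its right-hand slots. The top view agrees: handle (258,180), trucks (328,169) and (367,170), plates at about x = 372 and 384.

```bash
python3 - <<'E'
import cv2,numpy as np
s=cv2.imread('pics/side0.png');t=cv2.imread('pics/top0.png')
def c(im,x,y,w,h,W,H): return cv2.resize(im[y:y+h,x:x+w],(W,H),interpolation=cv2.INTER_CUBIC)
# scale 5 each: 80x60 ->400x300
o=np.vstack([np.hstack([c(s,350,150,80,60+0,400,300)*1,c(t,325,195,80,60,400,300)]),np.hstack([c(s,170,125,140,105+25,400,300),c(t,200,90,120,90,400,300)])])
o=np.clip(o.astype(float)*1.3,0,255).astype(np.uint8)
cv2.imwrite('pics/crop0.png',o)
E
```

```text
(no output)
```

View pics/crop0.png

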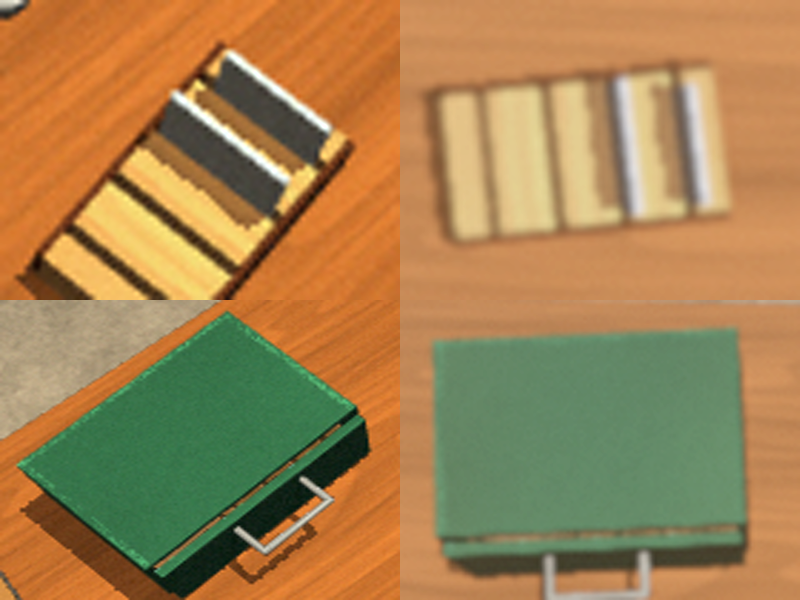

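```bash
cat > fit.py <<'E'
from h import *
from scipy.optimize import least_squares
def fitbox(L,W,obs,z=None):
    # obs: (cam,(sx,sy),uv); top-face corners
    def f(p):
        c,s=np.cos(p[2]),np.sin(p[2]); zz=p[3]
        return np.concatenate([(proj(n,[p[0]+c*a*L/2-s*b*W/2,p[1]+s*a*L/2+c*b*W/2,zz])[0]-uv) for n,(a,b),uv in obs])
    r=least_squares(f,[600,0,0,100],loss='soft_l1'); return r.x,r.fun
if __name__=='__main__':
    np.set_printoptions(precision=2,suppress=True)
    ob=[('side',(1,1),(177,196.5)),('side',(1,-1),(249.8,130.2)),('side',(-1,-1),(294.6,172.7)),('side',(-1,1),(223.2,242)),
    ('top',(1,1),(210.2,102.6)),('top',(1,-1),(301.1,99)),('top',(-1,-1),(303.5,158.4)),('top',(-1,1),(212.3,161.1))]
    # side: far=+x
    print(*fitbox(210,320,ob))
    for a,b in [((384.4,168.4),(369.4,210.2)),((407.6,186.4),(371.8,238.2)),((394.4,160.4),(383,211.8)),((416,175.6),(385.8,235.8))]: print('pl',tri('side',a,'top',b))
    ims={n:cv2.imread(f'pics/{n}0.png').astype(float) for n in('side','top')}
    for gs,gt in [((319,173),(328,169)),((350,147),(367,170))]:
        uv=[]
        for n,g in(('side',gs),('top',gt)):
            im=ims[n][g[1]-9:g[1]+10,g[0]-9:g[0]+10]; m=(im[:,:,2]-im[:,:,0])<55  # grey: low R-B
            yy,xx=np.nonzero(m); c=(xx.mean()+g[0]-9,yy.mean()+g[1]-9); uv.append(c); print(n,c,m.sum(),onplane(n,c,12))
        print('truck',tri('side',uv[0],'top',uv[1]))
    print('handle side',onplane('side',((262.4+285.9)/2,(234.6+211.7)/2),117), 'top',onplane('top',(258.5,180),117))
E
python3 fit.py
```

```text
[771.84 187.52   0.07 141.62] [-0.59  0.39  0.2   0.36  0.5  -0.67 -1.87  0.24  0.71  0.38  0.51  0.16
  0.57 -0.88 -0.64  0.43]
pl [ 502.77 -212.46  108.07]
pl [ 405.81 -219.15  122.79]
pl [ 501.01 -259.84  101.9 ]
pl [ 415.09 -268.99  113.97]
side (np.float64(318.2608695652174), np.float64(172.88695652173914)) 115 [663.06 -65.17  12.  ]
top (np.float64(327.5), np.float64(168.57692307692307)) 104 [664.63 -65.85  12.  ]
truck [664.9  -66.34   6.77]
side (np.float64(349.76724137931035), np.float64(146.85344827586206)) 116 [ 661.72 -213.56   12.  ]
top (np.float64(366.5), np.float64(170.14814814814815)) 108 [ 662.24 -214.7    12.  ]
truck [ 663.28 -215.48    6.43]
handle side [600.4  177.54 117.  ] top [599.08 179.07 117.  ]
```

```bash
cat > fit2.py <<'E'
from fit import *
np.set_printoptions(precision=2,suppress=True)
ob=[('side',(1,1),(177,196.5)),('side',(1,-1),(249.8,130.2)),('side',(-1,-1),(294.6,172.7)),('side',(-1,1),(223.2,242)),
    ('top',(1,1),(210.2,102.6)),('top',(1,-1),(301.1,99)),('top',(-1,-1),(303.5,158.4)),('top',(-1,1),(212.3,161.1))]
for sub in (ob,ob[:4],ob[4:]):
    def f(p):
        c,s=np.cos(p[2]),np.sin(p[2])
        return np.concatenate([(proj(n,[p[0]+c*a*105-s*b*160,p[1]+s*a*105+c*b*160,155])[0]-uv) for n,(a,b),uv in sub])
    r=least_squares(f,[740,190,0]); print(r.x,r.fun)
for z,l in ((110,[((384.4,168.4),(369.4,210.2)),((407.6,186.4),(371.8,238.2))]),(105,[((394.4,160.4),(383,211.8)),((416,175.6),(385.8,235.8))])):
    for a,b in l: print(onplane('side',a,z),onplane('top',b,z))
for n,uv in (('side',(262.4,234.6)),('side',(285.9,211.7))): print(onplane(n,uv,117))
E
python3 fit2.py
```

```text
[767.12 186.94   0.07] [-0.67  0.13  0.61 -0.57  1.4  -1.36 -1.44  0.28 -0.32  0.42  0.45 -0.02
  0.66 -0.42 -1.57  1.12]
[766.18 187.53   0.07] [-0.61  0.68  0.43 -0.3   1.41 -1.26 -1.16  0.68]
[768.16 186.3    0.07] [ 0.02 -0.07  0.79 -0.1   0.72 -0.49 -1.51  0.62]
[ 502.19 -211.89  110.  ] [ 503.02 -211.94  110.  ]
[ 407.36 -224.03  110.  ] [ 406.06 -220.94  110.  ]
[ 501.39 -257.97  105.  ] [ 498.91 -260.48  105.  ]
[ 416.13 -272.75  105.  ] [ 415.5  -270.47  105.  ]
[596.75 228.87 117.  ]
[604.11 125.46 117.  ]
```

```bash
cat > plan.py <<'E'
import sys,json
from h import *
def plan(wps,cmd=None,q=.002):
    """wps: [x,y,z,yaw(,mm per row)]; prints calls from measured (or given) pose; tool pointing down"""
    s=env.read_state()
    if cmd is None: cmd=list(s['eef_pos'])+[s['eef_rot'][2]]
    p=np.array(cmd,float)
    for w in wps:
        sp=w[4] if len(w)>4 else 35; w=np.array(w[:4],float)
        while True:
            d=w-p; d[3]=(d[3]+np.pi)%(2*np.pi)-np.pi; c,s_=np.cos(p[3]),np.sin(p[3])
            t=np.array([c*d[0]+s_*d[1], s_*d[0]-c*d[1], -d[2]])/120
            r=-d[3]/1.5; k=max(1,np.abs(t).max(),abs(r)); v=np.r_[t/k,r/k]; v=np.round(v/q)*q
            n=int(max(np.ceil(np.linalg.norm(v[:3])*120/sp),np.ceil(abs(v[3])*1.5/.12),1))
            rows=n+1
            print([round(float(a),3) for a in v],'rows',rows, 'ramp' if sp<35 else '')
            x=v[:3]*120; p=p+np.array([c*x[0]+s_*x[1], s_*x[0]-c*x[1], -x[2], -v[3]*1.5])
            if k<=1: break
    print('end',np.round(p,2).tolist())
def st():
    s=env.read_state(); print('t',round(s['time_s'],1),np.round(s['eef_pos'],1),'yaw',round(s['eef_rot'][2],3),'F',np.round(s['contact_force'],1),'gap',round(s['finger_gap'],3),'q',np.round(s['joint_pos'],2))
E
python3 -c "
from plan import *
plan([[600,178,230,1.641],[600,178,98,1.641,20]])"
```

```text
[-1.0, -0.49, 0.002, 0.182] rows 5 
[-1.0, -0.184, 0.002, 0.166] rows 5 
[-1.0, 0.066, 0.004, 0.164] rows 5 
[-1.0, 0.322, 0.002, 0.17] rows 5 
[-0.068, 0.044, 0.0, 0.014] rows 2 
[-0.0, 0.0, 1.0, -0.0] rows 7 ramp
[-0.0, 0.0, 0.1, -0.0] rows 2 ramp
end [599.91, 178.05, 98.11, 1.64]
```

Call:
move_arm --moves '[[[-1.0,-0.49,0,0.182],[-1.0,-0.49,0,0.182],[-1.0,-0.49,0,0.182],[-1.0,-0.49,0,0.182],[-1.0,-0.49,0,0.182]]]' --claw 42 --grip_force 60

```text
time_s: 1.9
eef_pos: [369.5, 476.9, 231.6]
eef_rot: [3.141, -0.0, 2.409]
contact_force: [-0.3, 0.9, 0.6]
finger_gap: 0.489
finger_force: 0.0
```

Call:
move_arm --moves '[[[-1.0,-0.184,0,0.166],[-1.0,-0.184,0,0.166],[-1.0,-0.184,0,0.166],[-1.0,-0.184,0,0.166],[-1.0,-0.184,0,0.166]]]'

```text
time_s: 2.4
eef_pos: [442.5, 382.6, 231.2]
eef_rot: [3.142, -0.002, 2.164]
contact_force: [-0.3, 0.3, -0.7]
finger_gap: 0.487
finger_force: 0.0
```

Call:
move_arm --moves '[[[-1.0,0.066,0,0.164],[-1.0,0.066,0,0.164],[-1.0,0.066,0,0.164],[-1.0,0.066,0,0.164],[-1.0,0.066,0,0.164]]]'

```text
time_s: 2.9
eef_pos: [515.6, 288.4, 231.0]
eef_rot: [-3.141, -0.002, 1.919]
contact_force: [-0.3, 0.8, 0.2]
finger_gap: 0.491
finger_force: 0.0
```

Call:
move_arm --moves '[[[-1.0,0.322,0,0.17],[-1.0,0.322,0,0.17],[-1.0,0.322,0,0.17],[-1.0,0.322,0,0.17],[-1.0,0.322,0,0.17]]]'

```text
time_s: 3.4
eef_pos: [592.8, 188.9, 230.9]
eef_rot: [-3.14, -0.002, 1.664]
contact_force: [-1.0, 0.6, 0.5]
finger_gap: 0.491
finger_force: 0.0
```

```bash
python3 -c "
from plan import *
shot('side','side1.png'); st(); plan([[600,178,130,1.641],[600,178,98,1.641,10]])"
```

```text
t 3.5 [592.4 189.6 230.9] yaw 1.666 F [-0.4  0.6  0.4] gap 0.496 q [-0.54  0.61  0.32  1.61 -0.22  0.97 -0.06]
[-0.102, 0.054, 0.84, 0.016] rows 4 
[-0.0, 0.0, 0.268, 0.0] rows 5 ramp
end [599.97, 178.01, 97.93, 1.64]
```

Call:
move_arm --moves '[[[-0.1,0.054,0.2,0.016],[-0.1,0.054,0.4,0.016],[-0.1,0.054,0.6,0.016],[-0.1,0.054,0.7,0.016],[-0.1,0.054,0.8,0.016],[-0.1,0.054,0.9,0.016],[-0.1,0.054,1.0,0.016],[-0.1,0.054,1.0,0.016]]]'

```text
time_s: 4.25
eef_pos: [600.4, 174.3, 109.8]
eef_rot: [-3.139, 0.0, 1.637]
contact_force: [-0.3, 0.3, -0.4]
finger_gap: 0.493
finger_force: 0.0
```

Call:
move_arm --moves '[[[0,0,0.05,0],[0,0,0.1,0],[0,0,0.1,0]]]'

```text
time_s: 4.55
eef_pos: [602.0, 174.3, 99.5]
eef_rot: [3.14, -0.0, 1.637]
contact_force: [-0.5, -0.0, 0.2]
finger_gap: 0.489
finger_force: 0.1
```

Call:
move_arm --moves '[[[0,0,0,0],[0,0,0,0],[0,0,0,0],[0,0,0,0],[0,0,0,0],[0,0,0,0]]]' --claw 0

```text
time_s: 5.15
eef_pos: [602.1, 174.3, 99.7]
eef_rot: [3.14, -0.0, 1.637]
contact_force: [1.8, 0.6, 2.1]
finger_gap: 0.089
finger_force: 58.5
```

Call:
move_arm --moves '[[[0,-0.12,0,0],[0,-0.25,0,0],[0,-0.37,0,0],[0,-0.5,0,0],[0,-0.62,0,0],[0,-0.75,0,0],[0,-0.87,0,0],[0,-1.0,0,0],[0,-1.0,0,0]]]'

```text
time_s: 6.05
eef_pos: [478.6, 165.6, 99.6]
eef_rot: [-3.137, 0.001, 1.637]
contact_force: [-2.4, -1.9, 7.0]
finger_gap: 0.095
finger_force: 61.1
```

Call:
move_arm --moves '[[[0,-0.1,0,0],[0,-0.2,0,0],[0,-0.3,0,0],[0,-0.4,0,0],[0,-0.45,0,0],[0,-0.48,0,0],[0,-0.48,0,0],[0,-0.48,0,0]]]'

```text
time_s: 6.85
eef_pos: [428.9, 162.1, 99.7]
eef_rot: [3.132, 0.001, 1.635]
contact_force: [10.9, -3.1, -5.4]
finger_gap: 0.087
finger_force: 60.0
```

Call:
move_arm --moves '[[[0,-0.02,0,0],[0,-0.04,0,0],[0,-0.04,0,0],[0,-0.04,0,0]]]'

```text
time_s: 7.25
eef_pos: [428.9, 162.1, 99.7]
eef_rot: [3.123, 0.0, 1.634]
contact_force: [20.1, -3.7, -15.7]
finger_gap: 0.089
finger_force: 59.0
```

Call:
move_arm --moves '[[[0,0.02,0,0],[0,0.04,0,0],[0,0.04,0,0]]]' --claw 45

```text
time_s: 7.55
eef_pos: [422.6, 162.9, 98.9]
eef_rot: [-3.139, -0.0, 1.638]
contact_force: [0.2, 0.5, 0.6]
finger_gap: 0.526
finger_force: 0.0
```

Call:
move_arm --moves '[[[0,0,-0.3,0],[0,0,-0.6,0],[0,0,-1.0,0],[0,0,-1.0,0],[0,0,-1.0,0]]]'

```text
time_s: 8.05
eef_pos: [423.4, 163.3, 220.0]
eef_rot: [3.141, -0.002, 1.638]
contact_force: [-0.6, 0.4, -0.4]
finger_gap: 0.526
finger_force: 0.0
```

```bash
python3 -c "
from plan import *
st(); plan([[455,-217,230,0.115]])"
```

```text
t 8.1 [423.4 163.3 220. ] yaw 1.638 F [-0.6  0.4 -0.4] gap 0.526 q [-0.7   0.39  0.37  2.06 -0.21  0.72 -0.13]
[-1.0, 0.016, -0.026, 0.32] rows 5 
[-1.0, 0.54, -0.03, 0.362] rows 6 
[-0.53, 0.9, -0.028, 0.334] rows 6 
end [454.98, -217.1, 230.05, 0.11]
```

Call:
move_arm --moves '[[[-1.0,0.016,-0.03,0.32],[-1.0,0.016,-0.03,0.32],[-1.0,0.016,-0.03,0.32],[-1.0,0.016,-0.03,0.32],[-1.0,0.016,-0.03,0.32]]]'

```text
time_s: 8.55
eef_pos: [432.7, 43.4, 221.7]
eef_rot: [-3.139, 0.001, 1.157]
contact_force: [0.3, 0.0, 0.5]
finger_gap: 0.529
finger_force: 0.0
```

Call:
move_arm --moves '[[[-1.0,0.54,-0.03,0.362],[-1.0,0.54,-0.03,0.362],[-1.0,0.54,-0.03,0.362],[-1.0,0.54,-0.03,0.362],[-1.0,0.54,-0.03,0.362],[-1.0,0.54,-0.03,0.362]]]'

```text
time_s: 9.15
eef_pos: [444.8, -90.8, 225.7]
eef_rot: [-3.139, 0.001, 0.62]
contact_force: [0.4, 1.5, 0.3]
finger_gap: 0.529
finger_force: 0.0
```

Call:
move_arm --moves '[[[-0.53,0.9,-0.03,0.334],[-0.53,0.9,-0.03,0.334],[-0.53,0.9,-0.03,0.334],[-0.53,0.9,-0.03,0.334],[-0.53,0.9,-0.03,0.334],[-0.53,0.9,-0.03,0.334]]]' --claw 32

```text
time_s: 9.75
eef_pos: [455.6, -215.8, 229.5]
eef_rot: [-3.14, 0.001, 0.118]
contact_force: [1.2, -0.2, -0.5]
finger_gap: 0.374
finger_force: 0.0
```

```bash
python3 -c "
from plan import *
st()
a=shot('side');b=shot('top')
cv2.imwrite('pics/s2.png',a[:,:,::-1]);cv2.imwrite('pics/t2.png',b[:,:,::-1])
c=lambda im,x,y,w,h,W,H: cv2.resize(im[y:y+h,x:x+w],(W,H),interpolation=cv2.INTER_CUBIC)
o=np.hstack([c(a,190,140,140,210,400,600),c(b,200,130,120,90*2,400,600)])
cv2.imwrite('pics/crop2.png',np.clip(o[:,:,::-1]*1.4,0,255).astype(np.uint8))
for n in('side','top'):
  for l in('spindle','bay0','truck_a'): print(n,l,rec(l,n))
"
```

```text
t 9.8 [ 455.6 -215.8  229.5] yaw 0.118 F [ 1.2 -0.2 -0.5] gap 0.374 q [-0.14  0.54  0.8   1.93 -0.49  0.88 -0.54]
side spindle [([539, 174, 64], 0.72)]
side bay0 [([543, 178, 65], 0.75)]
side truck_a [([660, -65, 20], 0.67)]
top spindle [([545, 172, 63], 0.55)]
top bay0 [([543, 169, 61], 0.58)]
top truck_a []
```

View pics/crop2.png

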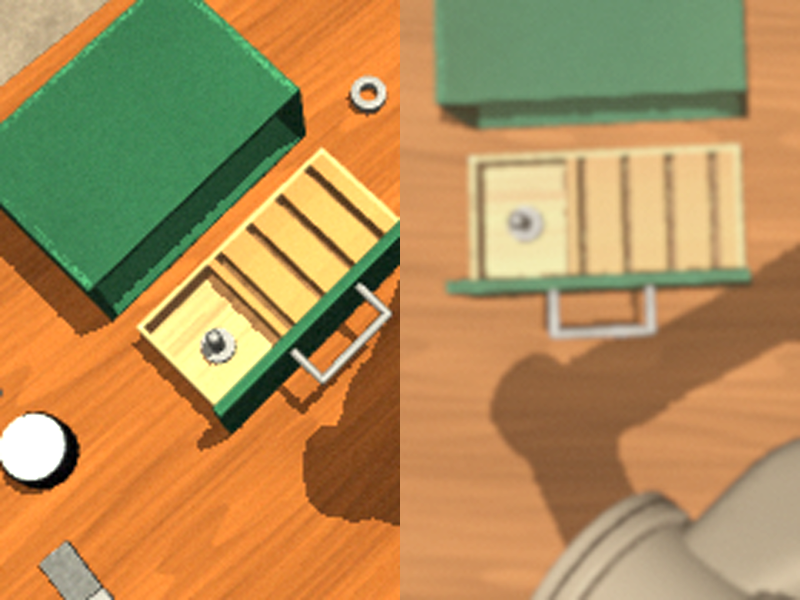

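The crops show the drawer fully out, with four slots as dark lines (top crop x ≈ 580, 627, 671, 714), and the spindle on its flange at (525,223) in the top crop and (218,345) in the side crop.

```bash
cat > prof.py <<'E'
from h import *
np.set_printoptions(precision=1,suppress=True,linewidth=160)
yaw=0.068; ex=np.array([np.cos(yaw),np.sin(yaw),0]); ey=np.array([-np.sin(yaw),np.cos(yaw),0])
H=np.array([428.9,163.,0]); B=H+126*ex   # drawer-centre line at bay x
fl=lambda a:np.array(a)
print('flange',onplane('top',(200+525.5/3.333-.35,130+223/3.333-.35),32),onplane('side',(190+218.5/2.857-.35,140+345/2.857-.35),32))
print('shaft top',onplane('top',(200+517/3.333-.35,130+221/3.333-.35),78),onplane('side',(190+213/2.857-.35,140+334/2.857-.35),78))
for n,f in(('top','t2'),('side','s2')):
    g=cv2.imread(f'pics/{f}.png').astype(np.float32).mean(2)
    for xo in((-45,-15),(-15,15),(15,45)):
        ys=np.arange(-150,60,1.); P=[]
        for x in np.arange(xo[0],xo[1],3.):
            uv=proj(n,[B+x*ex+y*ey+[0,0,65] for y in ys]).astype(np.float32)
            P.append(cv2.remap(g,uv[:,0:1].copy(),uv[:,1:2].copy(),cv2.INTER_LINEAR)[:,0])
        p=np.mean(P,0); bg=np.median(p); out=[]
        for c in np.r_[-117,-69,-21,27]:
            m=abs(ys-c)<18; w=np.clip(bg-5-p[m],0,None); out.append((ys[m]*w).sum()/w.sum())
        print(n,xo,np.array(out), 'bay1 world',(B+out[1]*ey)[:2])
E
python3 prof.py
```

```text
flange [ 558.1 -178.4   32. ] [544.7 268.5  32. ]
shaft top [ 555.2 -163.7   78. ] [548.4 267.4  78. ]
top (-45, -15) [-114.3  -66.2  -18.3   30. ] bay1 world [559.1 105.5]
top (-15, 15) [-114.8  -66.3  -18.    29.8] bay1 world [559.1 105.4]
top (15, 45) [-114.4  -66.3  -18.2   29.8] bay1 world [559.1 105.4]
side (-45, -15) [-117.1  -69.2  -21.2   29.7] bay1 world [559.3 102.6]
side (-15, 15) [-116.7  -69.2  -21.2   29.3] bay1 world [559.3 102.6]
side (15, 45) [-116.8  -68.7  -21.2   29. ] bay1 world [559.3 103. ]
```

```bash
cat >> prof.py <<'E'
print('flange',onplane('top',(200+125.5/3.333-.35,130+223/3.333-.35),32),'shaft',onplane('top',(200+117/3.333-.35,130+221/3.333-.35),78))
for b in(-115.7,-67.7,-19.7,28.3,98.3): print(b,(B+b*ey)[:2])
E
python3 prof.py | tail -6; python3 -c "
from plan import *
plan([[455,-217,140,0.115],[455,-217,78,.115,12]])"
```

```text
flange [547.1 268.5  32. ] shaft [544.6 268.1  78. ]
-115.7 [562.5  56.1]
-67.7 [559.2 104. ]
-19.7 [555.9 151.9]
28.3 [552.7 199.8]
98.3 [547.9 269.6]
[-0.002, -0.006, 0.752, -0.0] rows 4 
[-0.0, 0.0, 0.516, -0.0] rows 7 ramp
end [455.08, -216.9, 77.98, 0.11]
```

Call:
move_arm --moves '[[[0,-0.006,0.25,0],[0,-0.006,0.5,0],[0,-0.006,0.75,0],[0,-0.006,0.75,0]]]'

```text
time_s: 10.55
eef_pos: [453.1, -215.7, 137.4]
eef_rot: [-3.138, 0.006, 0.113]
contact_force: [-0.7, 0.8, 0.5]
finger_gap: 0.377
finger_force: 0.0
```

Call:
move_arm --moves '[[[0,0,0.1,0],[0,0,0.2,0],[0,0,0.3,0],[0,0,0.4,0],[0,0,0.52,0],[0,0,0.52,0]]]'

```text
time_s: 11.15
eef_pos: [454.3, -216.5, 76.1]
eef_rot: [-3.14, 0.002, 0.113]
contact_force: [0.8, 0.7, 0.7]
finger_gap: 0.374
finger_force: 0.0
```

Call:
move_arm --moves '[[[0,0,0,0],[0,0,0,0],[0,0,0,0],[0,0,0,0],[0,0,0,0]]]' --claw 0

```text
time_s: 11.65
eef_pos: [455.6, -217.3, 78.2]
eef_rot: [3.141, -0.001, 0.113]
contact_force: [-0.6, -0.1, 2.8]
finger_gap: 0.06
finger_force: 58.9
```

```bash
python3 -c "
from plan import *
st()"
```

```text
t 11.7 [ 455.6 -217.3   78.2] yaw 0.113 F [-0.6 -0.1  2.8] gap 0.06 q [ 0.03  0.74  0.55  2.06 -0.75  0.55 -0.33]
```

Call:
move_arm --moves '[[[0,0,-0.1,0],[0,0,-0.2,0],[0,0,-0.35,0],[0,0,-0.55,0],[0,0,-0.8,0],[0,0,-1.0,0],[0,0,-1.0,0]]]'

```text
time_s: 12.35
eef_pos: [456.9, -218.5, 201.3]
eef_rot: [3.138, -0.006, 0.113]
contact_force: [-0.6, 0.0, -1.0]
finger_gap: 0.059
finger_force: 58.6
```

Call:
move_arm --moves '[[[0,0,-0.22,0],[0,0,-0.45,0],[0,0,-0.45,0]]]'

```text
time_s: 12.65
eef_pos: [456.5, -218.3, 254.3]
eef_rot: [3.139, -0.005, 0.113]
contact_force: [0.5, -0.6, -1.3]
finger_gap: 0.063
finger_force: 58.7
```

```bash
python3 -c "
from plan import *
st(); plan([[559.2,103.7,252,0.068]]); plan([[559.2,103.7,150,.068,15]],[559.2,103.7,252,0.068])"
```

```text
t 12.7 [ 456.5 -218.3  254.3] yaw 0.113 F [ 0.5 -0.6 -1.3] gap 0.063 q [-0.17  0.51  0.83  1.9  -0.47  0.93 -0.57]
[0.448, -1.0, 0.008, 0.012] rows 5 
[0.428, -1.0, 0.006, 0.012] rows 5 
[0.238, -0.586, 0.004, 0.006] rows 4 
end [559.27, 103.6, 252.11, 0.07]
[0.0, 0.0, 0.85, -0.0] rows 8 ramp
end [559.2, 103.7, 150.0, 0.07]
```

Call:
move_arm --moves '[[[0.22,-0.5,0,0.012],[0.448,-1.0,0.008,0.012],[0.448,-1.0,0.008,0.012],[0.448,-1.0,0.008,0.012],[0.448,-1.0,0.008,0.012]]]'

```text
time_s: 13.15
eef_pos: [494.5, -91.2, 249.7]
eef_rot: [3.142, 0.002, 0.097]
contact_force: [0.7, 0.5, -1.9]
finger_gap: 0.058
finger_force: 58.8
```

Call:
move_arm --moves '[[[0.428,-1.0,0.006,0.012],[0.428,-1.0,0.006,0.012],[0.428,-1.0,0.006,0.012],[0.428,-1.0,0.006,0.012],[0.428,-1.0,0.006,0.012]]]'

```text
time_s: 13.65
eef_pos: [534.4, 30.9, 249.6]
eef_rot: [3.14, 0.001, 0.076]
contact_force: [0.3, -1.2, -0.7]
finger_gap: 0.062
finger_force: 59.0
```

Call:
move_arm --moves '[[[0.238,-0.586,0.004,0.006],[0.238,-0.586,0.004,0.006],[0.238,-0.586,0.004,0.006],[0.238,-0.586,0.004,0.006],[0.238,-0.586,0.004,0.006],[0.238,-0.586,0.004,0.006]]]'

```text
time_s: 14.25
eef_pos: [557.8, 102.4, 249.9]
eef_rot: [3.141, -0.0, 0.064]
contact_force: [-0.3, 0.5, -0.7]
finger_gap: 0.062
finger_force: 59.0
```

```bash
python3 -c "
from plan import *
st(); plan([[559.2,103.7,150,.068,15]])
a=shot('side');b=shot('top')
c=lambda im,x,y,w,h,W,H: cv2.resize(im[y:y+h,x:x+w],(W,H),interpolation=cv2.INTER_CUBIC)
o=np.hstack([c(a,220,120,140,210,400,600),c(b,220,110,120,180,400,600)])
cv2.imwrite('pics/crop3.png',np.clip(o[:,:,::-1]*1.4,0,255).astype(np.uint8))
"
```

```text
t 14.2 [557.8 102.4 249.9] yaw 0.064 F [-0.3  0.5 -0.7] gap 0.062 q [-0.75  0.62  0.86  1.75 -0.54  1.03 -1.21]
[0.012, -0.01, 0.832, -0.002] rows 8 ramp
end [559.16, 103.67, 150.02, 0.07]
```

View pics/crop3.png

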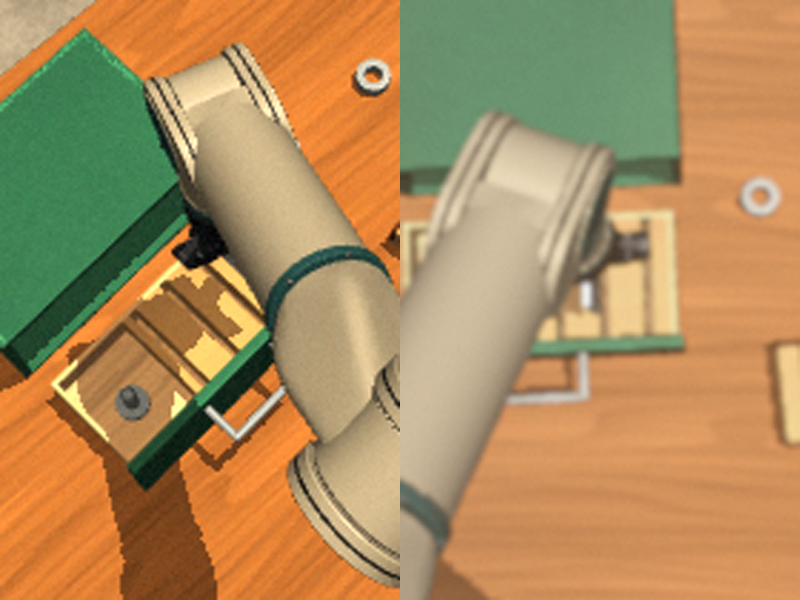

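The arm hides most of the drawer. In the top crop the held plate shows as a bright line at (587,290), near where bay1 should be once its height is allowed for. I'll go down while watching the force.

Call:
move_arm --moves '[[[0.012,-0.01,0.2,-0.002],[0.012,-0.01,0.4,-0.002],[0.012,-0.01,0.6,-0.002],[0.012,-0.01,0.8,-0.002],[0.012,-0.01,0.9,-0.002],[0.012,-0.01,0.9,-0.002],[0.012,-0.01,0.9,-0.002]]]'

```text
time_s: 15.05
eef_pos: [560.0, 105.7, 142.3]
eef_rot: [3.141, -0.001, 0.07]
contact_force: [0.8, -0.4, -0.1]
finger_gap: 0.06
finger_force: 59.0
```

Call:
move_arm --moves '[[[0,0,0.04,0],[0,0,0.08,0],[0,0,0.12,0],[0,0,0.15,0],[0,0,0.15,0]]]'

```text
time_s: 15.55
eef_pos: [559.0, 106.1, 123.0]
eef_rot: [3.142, 0.001, 0.071]
contact_force: [0.2, 0.1, -1.1]
finger_gap: 0.062
finger_force: 59.0
```

Call:
move_arm --moves '[[[0,0,0.05,0],[0,0,0.1,0],[0,0,0.15,0],[0,0,0.2,0],[0,0,0.22,0],[0,0,0.24,0],[0,0,0.24,0]]]'

```text
time_s: 16.25
eef_pos: [559.3, 106.0, 94.5]
eef_rot: [3.142, 0.0, 0.071]
contact_force: [-0.6, 0.2, -1.0]
finger_gap: 0.056
finger_force: 59.0
```

```bash
python3 -c "
from plan import *
st()
shot('top');st()"
```

```text
t 16.2 [559.3 106.   94.5] yaw 0.071 F [-0.6  0.2 -1. ] gap 0.056 q [-0.64  0.81  0.67  1.88 -0.74  0.73 -1.04]
t 16.3 [559.4 106.   94.7] yaw 0.071 F [ 0.8  0.6 -0.3] gap 0.056 q [-0.64  0.81  0.67  1.88 -0.74  0.73 -1.04]
```

Call:
move_arm --moves '[[[0,0,0.02,0],[0,0,0.04,0],[0,0,0.05,0],[0,0,0.055,0],[0,0,0.055,0]]]'

```text
time_s: 16.8
eef_pos: [559.3, 106.1, 88.2]
eef_rot: [-3.141, 0.0, 0.071]
contact_force: [-1.0, 0.1, 0.6]
finger_gap: 0.055
finger_force: 59.4
```

Call:
move_arm --moves '[[[0,0,0,0],[0,0,0,0],[0,0,0,0],[0,0,0,0]]]' --claw 32

```text
time_s: 17.2
eef_pos: [559.5, 106.1, 88.2]
eef_rot: [-3.142, -0.0, 0.071]
contact_force: [-0.3, -0.5, 0.7]
finger_gap: 0.373
finger_force: 0.0
```

Call:
move_arm --moves '[[[0,0,-0.1,0],[0,0,-0.3,0],[0,0,-0.6,0],[0,0,-1.0,0],[0,0,-1.0,0],[0,0,-1.0,0]]]'

```text
time_s: 17.8
eef_pos: [560.0, 106.2, 209.9]
eef_rot: [-3.141, -0.003, 0.071]
contact_force: [0.2, 0.9, -1.3]
finger_gap: 0.374
finger_force: 0.0
```

```bash
python3 -c "
from plan import *
st(); plan([[459,-265.8,222,0.115]]); plan([[459,-265.8,130,0.115],[459,-265.8,74,.115,15]],[459,-265.8,222,0.115])"
```

```text
t 17.8 [560.  106.2 209.9] yaw 0.071 F [ 0.2  0.9 -1.3] gap 0.374 q [-0.73  0.67  0.82  1.79 -0.59  0.95 -1.16]
[-0.35, 1.0, -0.034, -0.01] rows 5 
[-0.366, 1.0, -0.032, -0.01] rows 5 
[-0.382, 1.0, -0.034, -0.01] rows 5 
[-0.008, 0.016, -0.0, 0.0] rows 2 
end [458.9, -265.82, 221.93, 0.12]
[0.0, 0.0, 0.766, -0.0] rows 4 
[0.0, 0.0, 0.468, -0.0] rows 5 ramp
end [459.0, -265.8, 73.92, 0.12]
```

Call:
move_arm --moves '[[[-0.35,1.0,-0.034,-0.01],[-0.35,1.0,-0.034,-0.01],[-0.35,1.0,-0.034,-0.01],[-0.35,1.0,-0.034,-0.01],[-0.35,1.0,-0.034,-0.01]]]'

```text
time_s: 18.3
eef_pos: [525.3, -16.5, 211.5]
eef_rot: [-3.141, 0.002, 0.084]
contact_force: [0.5, 0.8, 0.1]
finger_gap: 0.374
finger_force: 0.0
```

Call:
move_arm --moves '[[[-0.366,1.0,-0.032,-0.01],[-0.366,1.0,-0.032,-0.01],[-0.366,1.0,-0.032,-0.01],[-0.366,1.0,-0.032,-0.01],[-0.366,1.0,-0.032,-0.01]]]'

```text
time_s: 18.8
eef_pos: [492.9, -138.4, 215.4]
eef_rot: [-3.14, 0.001, 0.102]
contact_force: [0.2, 0.4, -0.3]
finger_gap: 0.375
finger_force: 0.0
```

Call:
move_arm --moves '[[[-0.39,1.0,-0.034,-0.01],[-0.39,1.0,-0.034,-0.01],[-0.39,1.0,-0.034,-0.01],[-0.39,1.0,-0.034,-0.01],[-0.39,1.0,-0.034,-0.01],[-0.39,1.0,-0.034,-0.01],[-0.39,1.0,-0.034,-0.01],[-0.39,1.0,-0.034,-0.01]]]'

```text
time_s: 19.6
eef_pos: [458.7, -262.5, 219.9]
eef_rot: [-3.141, 0.0, 0.118]
contact_force: [-0.4, -0.1, -0.4]
finger_gap: 0.377
finger_force: 0.0
```

```bash
python3 -c "
from plan import *
st(); plan([[459,-265.8,130,0.115],[459,-265.8,74,.115,15]])
a=shot('side');b=shot('top')
cv2.imwrite('pics/s4.png',a[:,:,::-1]);cv2.imwrite('pics/t4.png',b[:,:,::-1])
c=lambda im,x,y,w,h,W,H: cv2.resize(im[y:y+h,x:x+w],(W,H),interpolation=cv2.INTER_CUBIC)
o=np.hstack([c(a,190,120,140,210,400,600),c(b,200,110,140,210,400,600)])
cv2.imwrite('pics/crop4.png',np.clip(o[:,:,::-1]*1.4,0,255).astype(np.uint8))
"
```

```text
t 19.6 [ 458.7 -262.5  219.9] yaw 0.118 F [-0.4 -0.1 -0.4] gap 0.377 q [-0.03  0.58  0.77  1.88 -0.51  0.89 -0.46]
[-0.0, 0.028, 0.75, 0.002] rows 4 
[-0.0, -0.0, 0.466, 0.0] rows 5 ramp
end [459.08, -265.82, 73.98, 0.12]
```

View pics/crop4.png

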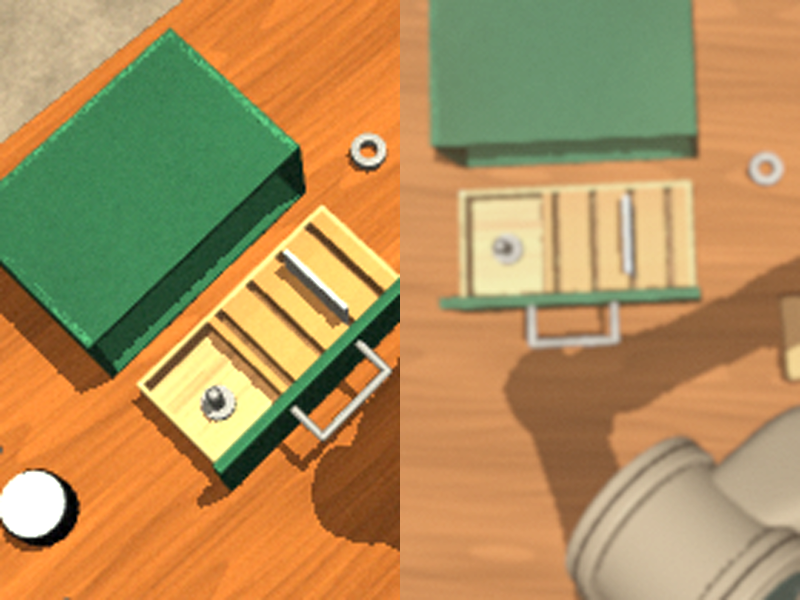

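The first plate now stands in bay1: a bright line at (627,235) in the top crop and (315,285) in the side crop. The drawer has not moved.

Call:
move_arm --moves '[[[0,0.028,0.3,0.002],[0,0.028,0.6,0.002],[0,0.028,0.75,0.002],[0,0.028,0.75,0.002],[0,0.028,0.75,0.002],[0,0.028,0.75,0.002]]]'

```text
time_s: 20.3
eef_pos: [459.1, -268.0, 131.4]
eef_rot: [3.14, -0.002, 0.113]
contact_force: [0.0, -0.2, -0.2]
finger_gap: 0.368
finger_force: 0.0
```

```bash
python3 -c "
from plan import *
st(); plan([[459,-265.5,74,.115,15]])"
```

```text
t 20.3 [ 459.1 -268.   131.4] yaw 0.113 F [ 0.  -0.2 -0.2] gap 0.368 q [ 0.06  0.69  0.65  1.96 -0.64  0.7  -0.35]
[0.002, -0.022, 0.478, -0.002] rows 5 ramp
end [459.09, -265.38, 74.01, 0.12]
```

Call:
move_arm --moves '[[[0,-0.02,0.12,0],[0,-0.02,0.24,0],[0,-0.02,0.36,0],[0,-0.02,0.48,0],[0,-0.02,0.48,0],[0,-0.02,0.48,0]]]'

```text
time_s: 20.9
eef_pos: [458.3, -265.4, 72.9]
eef_rot: [3.141, -0.0, 0.113]
contact_force: [0.8, -0.1, 0.6]
finger_gap: 0.372
finger_force: 0.0
```

Call:
move_arm --moves '[[[0,0,0,0],[0,0,0,0],[0,0,0,0],[0,0,0,0],[0,0,0,0]]]' --claw 0

```text
time_s: 21.4
eef_pos: [458.7, -265.4, 73.4]
eef_rot: [3.141, -0.001, 0.113]
contact_force: [-0.1, 0.6, 6.4]
finger_gap: 0.059
finger_force: 59.3
```

```bash
python3 -c "
from plan import *
st()"
```

```text
t 21.4 [ 458.7 -265.4   73.4] yaw 0.113 F [-0.1  0.6  6.4] gap 0.059 q [ 0.12  0.77  0.56  1.99 -0.74  0.58 -0.27]
```

Call:
move_arm --moves '[[[0,0,-0.1,0],[0,0,-0.2,0],[0,0,-0.35,0],[0,0,-0.55,0],[0,0,-0.8,0],[0,0,-1.0,0],[0,0,-1.0,0]]]'

```text
time_s: 22.1
eef_pos: [459.6, -266.5, 196.3]
eef_rot: [3.138, -0.005, 0.113]
contact_force: [-0.8, -0.9, -1.3]
finger_gap: 0.058
finger_force: 58.5
```

Call:
move_arm --moves '[[[0,0,-0.25,0],[0,0,-0.5,0],[0,0,-0.5,0],[0,0,-0.5,0]]]'

```text
time_s: 22.5
eef_pos: [458.0, -264.5, 252.5]
eef_rot: [-3.141, -0.0, 0.113]
contact_force: [0.2, 1.0, -1.1]
finger_gap: 0.057
finger_force: 58.7
```

```bash
python3 -c "
from plan import *
st(); plan([[556,153.9,252,0.069]])"
```

```text
t 22.5 [ 458.  -264.5  252.5] yaw 0.113 F [ 0.2  1.  -1.1] gap 0.057 q [-0.05  0.54  0.81  1.84 -0.47  0.96 -0.49]
[0.358, -1.0, 0.002, 0.008] rows 5 
[0.344, -1.0, 0.0, 0.008] rows 5 
[0.33, -1.0, 0.002, 0.01] rows 5 
[0.122, -0.39, 0.0, 0.004] rows 3 
end [555.98, 153.9, 252.01, 0.07]
```

Call:
move_arm --moves '[[[0.18,-0.5,0,0.008],[0.358,-1.0,0,0.008],[0.358,-1.0,0,0.008],[0.358,-1.0,0,0.008],[0.358,-1.0,0,0.008]]]'

```text
time_s: 23.0
eef_pos: [486.5, -140.3, 251.4]
eef_rot: [-3.141, 0.003, 0.102]
contact_force: [0.5, -0.9, 0.2]
finger_gap: 0.06
finger_force: 58.8
```

Call:
move_arm --moves '[[[0.344,-1.0,0,0.008],[0.344,-1.0,0,0.008],[0.344,-1.0,0,0.008],[0.344,-1.0,0,0.008],[0.344,-1.0,0,0.008]]]'

```text
time_s: 23.5
eef_pos: [515.8, -18.8, 252.1]
eef_rot: [3.14, 0.001, 0.088]
contact_force: [0.1, -0.8, -1.3]
finger_gap: 0.059
finger_force: 58.9
```

Call:
move_arm --moves '[[[0.33,-1.0,0,0.01],[0.33,-1.0,0,0.01],[0.33,-1.0,0,0.01],[0.33,-1.0,0,0.01],[0.33,-1.0,0,0.01]]]'

```text
time_s: 24.0
eef_pos: [545.1, 103.1, 252.4]
eef_rot: [3.14, 0.0, 0.071]
contact_force: [-0.3, -0.8, -0.6]
finger_gap: 0.058
finger_force: 58.9
```

Call:
move_arm --moves '[[[0.122,-0.39,0,0.004],[0.122,-0.39,0.2,0.004],[0.122,-0.39,0.5,0.004],[0.122,-0.39,0.7,0.004],[0.122,-0.39,0.8,0.004],[0.122,-0.39,0.8,0.004],[0.122,-0.39,0.8,0.004],[0.122,-0.39,0.8,0.004]]]'

```text
time_s: 24.8
eef_pos: [557.4, 152.7, 158.0]
eef_rot: [-3.141, -0.003, 0.067]
contact_force: [0.1, -0.1, -0.7]
finger_gap: 0.06
finger_force: 59.0
```

```bash
python3 -c "
from plan import *
st(); plan([[556,153.9,120,0.069,8]])"
```

```text
t 24.8 [557.4 152.7 158. ] yaw 0.067 F [ 0.1 -0.1 -0.7] gap 0.06 q [-0.77  0.74  0.76  1.81 -0.66  0.86 -1.2 ]
[-0.01, -0.01, 0.318, -0.002] rows 6 ramp
end [556.12, 153.81, 119.89, 0.07]
```

Call:
move_arm --moves '[[[-0.01,-0.01,0.06,0],[-0.01,-0.01,0.12,0],[-0.01,-0.01,0.18,0],[-0.01,-0.01,0.24,0],[-0.01,-0.01,0.28,0],[-0.01,-0.01,0.32,0],[-0.01,-0.01,0.34,0],[-0.01,-0.01,0.34,0]]]'

```text
time_s: 25.6
eef_pos: [554.8, 154.5, 115.4]
eef_rot: [3.141, 0.001, 0.068]
contact_force: [-0.2, -0.4, -1.0]
finger_gap: 0.06
finger_force: 59.0
```

```bash
python3 -c "
from plan import *
st()"
```

```text
t 25.6 [554.8 154.5 115.4] yaw 0.068 F [-0.2 -0.4 -1. ] gap 0.06 q [-0.74  0.79  0.7   1.85 -0.71  0.78 -1.16]
```

Call:
move_arm --moves '[[[0,0,0.06,0],[0,0,0.12,0],[0,0,0.17,0],[0,0,0.21,0],[0,0,0.23,0],[0,0,0.25,0],[0,0,0.26,0],[0,0,0.26,0]]]'

```text
time_s: 26.4
eef_pos: [555.0, 154.5, 84.5]
eef_rot: [-3.142, 0.0, 0.068]
contact_force: [-0.4, 0.4, -1.2]
finger_gap: 0.056
finger_force: 59.0
```

Call:
move_arm --moves '[[[0,0,0,0],[0,0,0,0],[0,0,0,0],[0,0,0,0]]]' --claw 32

```text
time_s: 26.8
eef_pos: [555.1, 154.6, 84.7]
eef_rot: [-3.141, -0.0, 0.068]
contact_force: [-0.9, -0.0, 0.8]
finger_gap: 0.375
finger_force: 0.0
```

Call:
move_arm --moves '[[[0,0,-0.1,0],[0,0,-0.3,0],[0,0,-0.6,0],[0,0,-1.0,0],[0,0,-1.0,0],[0,0,-1.0,0]]]'

```text
time_s: 27.4
eef_pos: [555.6, 154.8, 206.2]
eef_rot: [-3.14, -0.003, 0.068]
contact_force: [1.0, 0.5, -1.0]
finger_gap: 0.377
finger_force: 0.0
```

```bash
python3 -c "
from plan import *
st(); plan([[663.7,-65.5,200,.069]])"
```

```text
t 27.4 [555.6 154.8 206.2] yaw 0.068 F [ 1.   0.5 -1. ] gap 0.377 q [-0.81  0.68  0.81  1.77 -0.6   0.95 -1.25]
[0.41, 1.0, 0.028, -0.0] rows 5 
[0.364, 0.892, 0.024, -0.0] rows 5 
end [663.66, -65.46, 200.0, 0.07]
```

```bash
cat > trk.py <<'E'
from plan import *
def trucks():
    w={'side':[],'top':[]}
    for n in w:
        im=shot(n).astype(float); sub=cv2.GaussianBlur(im,(0,0),.6)
        m=((sub[:,:,0]-sub[:,:,2])<55).astype(np.uint8)
        m=cv2.morphologyEx(m,cv2.MORPH_CLOSE,np.ones((5,5),np.uint8))
        k,_,st_,ce=cv2.connectedComponentsWithStats(m)
        for i in range(1,k):
            x,y,ww,h,a=st_[i]
            if 80<a<260 and 8<ww<22 and 8<h<22: w[n].append((onplane(n,ce[i],12)[:2].round(1).tolist(),int(a)))
    return w
if __name__=='__main__':
    np.set_printoptions(precision=1,suppress=True); print(trucks())
E
python3 trk.py; python3 -c "
from plan import *
plan([[663.7,-65.5,200,1.64]])"
```

```text
{'side': [([661.9, -213.6], 126), ([662.9, -65.5], 129), ([549.2, 268.4], 132)], 'top': [([664.6, -65.8], 118), ([662.5, -214.9], 122)]}
[0.416, 1.0, 0.018, -0.554] rows 8 
[-0.41, 0.876, 0.016, -0.494] rows 8 
end [663.68, -65.47, 199.89, 1.64]
```

Call:
move_arm --moves '[[[0.416,1.0,0.018,-0.554],[0.416,1.0,0.018,-0.554],[0.416,1.0,0.018,-0.554],[0.416,1.0,0.018,-0.554],[0.416,1.0,0.018,-0.554],[0.416,1.0,0.018,-0.554],[0.416,1.0,0.018,-0.554]]]'

```text
time_s: 28.2
eef_pos: [612.0, 38.0, 201.0]
eef_rot: [-3.139, 0.001, 0.898]
contact_force: [0.1, -0.6, -0.8]
finger_gap: 0.376
finger_force: 0.0
```

Call:
move_arm --moves '[[[-0.41,0.876,0.016,-0.494],[-0.41,0.876,0.016,-0.494],[-0.41,0.876,0.016,-0.494],[-0.41,0.876,0.016,-0.494],[-0.41,0.876,0.016,-0.494],[-0.41,0.876,0.016,-0.494],[-0.41,0.876,0.016,-0.494],[-0.41,0.876,0.016,-0.494]]]' --claw 64

```text
time_s: 29.0
eef_pos: [664.3, -65.5, 200.0]
eef_rot: [-3.141, 0.0, 1.637]
contact_force: [0.6, 1.0, -0.2]
finger_gap: 0.746
finger_force: 0.0
```

Call:
move_arm --moves '[[[0,0,0.3,0],[0,0,0.6,0],[0,0,0.9,0],[0,0,1.0,0],[0,0,1.0,0],[0,0,1.0,0]]]'

```text
time_s: 29.6
eef_pos: [665.7, -66.0, 81.8]
eef_rot: [3.14, 0.001, 1.639]
contact_force: [0.0, 0.1, 0.9]
finger_gap: 0.75
finger_force: 0.0
```

```bash
python3 -c "
from plan import *
st(); plan([[663.7,-65.5,20,1.64,10]])"
```

```text
t 29.6 [665.7 -66.   81.8] yaw 1.639 F [0.  0.1 0.9] gap 0.75 q [-0.1   0.85  0.28  1.59 -0.3   0.75  0.38]
[0.006, -0.016, 0.516, -0.0] rows 8 ramp
end [663.69, -65.41, 19.88, 1.64]
```

Call:
move_arm --moves '[[[0,-0.01,0.1,0],[0,-0.01,0.2,0],[0,-0.01,0.3,0],[0,-0.01,0.4,0],[0,-0.01,0.48,0],[0,-0.01,0.54,0],[0,-0.01,0.58,0],[0,-0.01,0.6,0],[0,-0.01,0.6,0]]]'

```text
time_s: 30.5
eef_pos: [663.3, -65.9, 8.2]
eef_rot: [-3.141, -0.0, 1.64]
contact_force: [-0.2, -0.7, -0.2]
finger_gap: 0.75
finger_force: 0.0
```

```bash
python3 -c "
from plan import *
st()"
```

```text
t 30.5 [663.3 -65.9   8.2] yaw 1.64 F [-0.2 -0.7 -0.2] gap 0.75 q [-0.08  0.94  0.24  1.61 -0.33  0.63  0.4 ]
```

Call:
move_arm --moves '[[[0,0,0.02,0],[0,0,0.04,0],[0,0,0.044,0],[0,0,0.044,0]]]'

```text
time_s: 30.9
eef_pos: [663.3, -65.8, 3.2]
eef_rot: [-3.142, -0.0, 1.64]
contact_force: [-0.2, 0.3, 0.2]
finger_gap: 0.749
finger_force: 0.0
```

Call:
move_arm --moves '[[[0,0,0,0],[0,0,0,0],[0,0,0,0],[0,0,0,0],[0,0,0,0]]]' --claw 0 --grip_force 50

```text
time_s: 31.4
eef_pos: [663.7, -65.9, 3.9]
eef_rot: [3.141, 0.0, 1.64]
contact_force: [-1.3, 0.8, 5.3]
finger_gap: 0.487
finger_force: 50.5
```

```bash
python3 -c "
from plan import *
st()"
```

```text
t 31.4 [663.7 -65.9   3.9] yaw 1.64 F [-1.3  0.8  5.3] gap 0.487 q [-0.08  0.95  0.24  1.61 -0.33  0.62  0.4 ]
```

Call:
move_arm --moves '[[[0,0,-0.1,0],[0,0,-0.3,0],[0,0,-0.6,0],[0,0,-1.0,0],[0,0,-1.0,0]]]'

```text
time_s: 31.9
eef_pos: [668.0, -67.1, 130.5]
eef_rot: [3.129, 0.003, 1.639]
contact_force: [1.4, -0.4, -0.2]
finger_gap: 0.488
finger_force: 50.9
```

Call:
move_arm --moves '[[[0,0,-0.3,0],[0,0,-0.65,0],[0,0,-0.65,0],[0,0,-0.65,0]]]'

```text
time_s: 32.3
eef_pos: [663.6, -65.8, 202.1]
eef_rot: [3.14, -0.0, 1.64]
contact_force: [-0.4, -0.2, -0.7]
finger_gap: 0.492
finger_force: 51.1
```

```bash
python3 -c "
from plan import *
st(); plan([[547.3,269.3,200,1.64]])"
```

```text
t 32.3 [663.6 -65.8 202.1] yaw 1.64 F [-0.4 -0.2 -0.7] gap 0.492 q [-0.13  0.7   0.33  1.5  -0.26  0.97  0.34]
[1.0, -0.272, 0.006, -0.0] rows 5 
[1.0, -0.272, 0.006, -0.0] rows 5 
[0.852, -0.23, 0.006, -0.0] rows 5 
end [547.35, 269.24, 199.94, 1.64]
```

Call:
move_arm --moves '[[[0.5,-0.136,0,0],[1.0,-0.272,0,0],[1.0,-0.272,0,0],[1.0,-0.272,0,0],[1.0,-0.272,0,0]]]'

```text
time_s: 32.8
eef_pos: [621.5, 51.9, 199.7]
eef_rot: [-3.139, 0.001, 1.641]
contact_force: [-0.5, -0.5, -0.8]
finger_gap: 0.492
finger_force: 51.1
```

Call:
move_arm --moves '[[[0.5,-0.136,0,0],[1.0,-0.272,0,0],[1.0,-0.272,0,0],[1.0,-0.272,0,0],[1.0,-0.272,0,0]]]'

```text
time_s: 33.3
eef_pos: [582.0, 167.2, 200.6]
eef_rot: [-3.141, 0.002, 1.638]
contact_force: [0.7, -1.3, -0.4]
finger_gap: 0.49
finger_force: 51.1
```

Call:
move_arm --moves '[[[0.4,-0.115,0,0],[0.85,-0.23,0,0],[0.85,-0.23,0.2,0],[0.85,-0.23,0.45,0],[0.85,-0.23,0.7,0],[0.85,-0.23,0.8,0],[0.85,-0.23,0.8,0],[0.85,-0.23,0.8,0],[0.85,-0.23,0.8,0]]]'

```text
time_s: 34.2
eef_pos: [548.7, 268.7, 106.7]
eef_rot: [3.139, -0.001, 1.639]
contact_force: [0.8, 0.3, -0.2]
finger_gap: 0.488
finger_force: 51.1
```

```bash
python3 -c "
from plan import *
st(); plan([[547.3,269.3,84,1.64]])"
```

```text
t 34.2 [548.7 268.7 106.7] yaw 1.639 F [ 0.8  0.3 -0.2] gap 0.488 q [-0.69  0.75  0.3   1.75 -0.32  0.69 -0.14]
[0.006, -0.012, 0.19, -0.0] rows 2 
end [547.19, 269.3, 83.95, 1.64]
```

Call:
move_arm --moves '[[[0,-0.01,0.08,0],[0,-0.01,0.14,0],[0,-0.01,0.18,0],[0,-0.01,0.18,0]]]'

```text
time_s: 34.6
eef_pos: [545.2, 268.7, 82.6]
eef_rot: [-3.14, 0.001, 1.64]
contact_force: [0.6, 0.5, -0.7]
finger_gap: 0.489
finger_force: 51.1
```

Call:
move_arm --moves '[[[0,0,0.03,0],[0,0,0.06,0],[0,0,0.09,0],[0,0,0.12,0],[0,0,0.12,0]]]'

```text
time_s: 35.1
eef_pos: [546.0, 269.0, 68.7]
eef_rot: [3.142, -0.0, 1.64]
contact_force: [0.6, 0.6, -1.0]
finger_gap: 0.489
finger_force: 51.1
```

```bash
python3 -c "
from plan import *
st()"
```

```text
t 35.1 [546.  269.   68.7] yaw 1.64 F [ 0.6  0.6 -1. ] gap 0.489 q [-0.67  0.8   0.28  1.77 -0.34  0.62 -0.13]
```

Call:
move_arm --moves '[[[0,0,0.05,0],[0,0,0.1,0],[0,0,0.15,0],[0,0,0.2,0],[0,0,0.22,0],[0,0,0.22,0],[0,0,0.22,0]]]'

```text
time_s: 35.8
eef_pos: [548.5, 268.8, 42.5]
eef_rot: [3.137, -0.0, 1.639]
contact_force: [6.3, 0.6, -3.8]
finger_gap: 0.491
finger_force: 52.2
```

```bash
python3 -c "
from plan import *
st()"
```

```text
t 35.8 [548.5 268.8  42.5] yaw 1.639 F [ 6.3  0.6 -3.8] gap 0.491 q [-0.66  0.84  0.26  1.78 -0.36  0.57 -0.11]
```

Call:
move_arm --moves '[[[0,0.01,0,0],[0,0.01,0,0],[0,0.01,0,0],[0,0.01,0,0]]]' --claw 64

```text
time_s: 36.2
eef_pos: [549.7, 268.6, 43.2]
eef_rot: [3.137, -0.0, 1.639]
contact_force: [5.6, 1.0, 1.7]
finger_gap: 0.754
finger_force: 0.0
```

Call:
move_arm --moves '[[[0,0,-0.2,0],[0,0,-0.5,0],[0,0,-0.8,0],[0,0,-1.0,0],[0,0,-1.0,0]]]'

```text
time_s: 36.7
eef_pos: [548.9, 269.5, 165.9]
eef_rot: [3.137, -0.002, 1.64]
contact_force: [0.4, -0.8, 0.1]
finger_gap: 0.747
finger_force: 0.0
```

Call:
move_arm --moves '[[[-0.2,0,-0.3,0],[-0.6,0.1,-0.4,0],[-1.0,0.26,-0.4,0],[-1.0,0.26,-0.4,0],[-1.0,0.26,-0.4,0]]]'

```text
time_s: 37.2
eef_pos: [586.2, 149.0, 209.6]
eef_rot: [-3.139, 0.001, 1.636]
contact_force: [0.3, 0.3, 0.5]
finger_gap: 0.751
finger_force: 0.0
```

```bash
python3 -c "
from trk import *
np.set_printoptions(precision=1,suppress=True)
st();
print(trucks())
a=shot('side');b=shot('top')
c=lambda im,x,y,w,h,W,H: cv2.resize(im[y:y+h,x:x+w],(W,H),interpolation=cv2.INTER_CUBIC)
o=np.hstack([c(a,190,120,140,210,400,600),c(b,200,110,140,210,400,600)])
cv2.imwrite('pics/crop5.png',np.clip(o[:,:,::-1]*1.4,0,255).astype(np.uint8))
plan([[662.5,-214.2,200,1.64]])
"
```

```text
t 37.2 [586.2 149.  209.6] yaw 1.636 F [0.3 0.3 0.5] gap 0.751 q [-0.5  0.6  0.4  1.7 -0.3  0.9  0. ]
{'side': [([661.6, -213.8], 126), ([553.3, 266.6], 175)], 'top': [([662.5, -214.9], 122)]}
[-1.0, 0.136, 0.026, 0.0] rows 5 
[-1.0, 0.136, 0.026, 0.0] rows 5 
[-1.0, 0.136, 0.028, 0.002] rows 5 
[-0.102, 0.014, 0.002, -0.0] rows 2 
end [662.59, -214.22, 199.98, 1.64]
```

View pics/crop5.png

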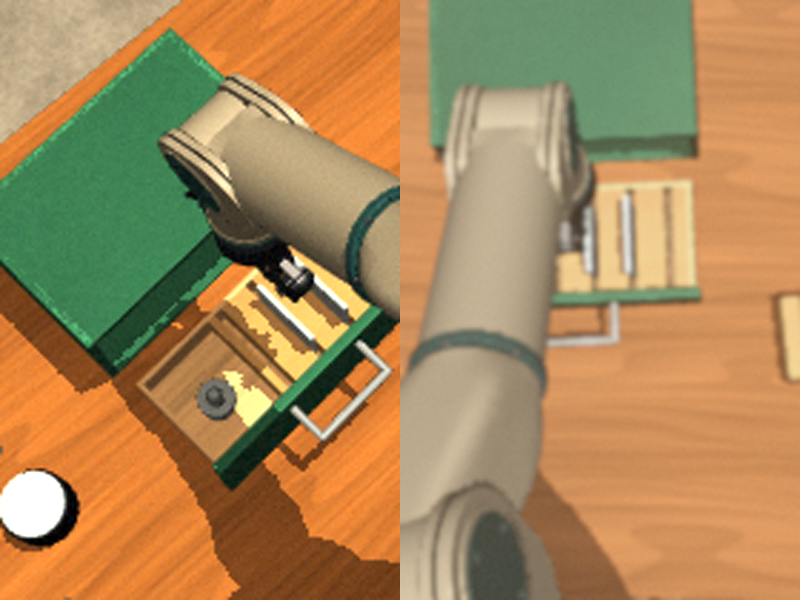

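The first truck sits on the spindle at (215,398) in the side crop, and both plates stand in bay1 and bay2. The second truck has not moved.

Call:
move_arm --moves '[[[-1.0,0.136,0.026,0],[-1.0,0.136,0.026,0],[-1.0,0.136,0.026,0],[-1.0,0.136,0.026,0],[-1.0,0.136,0.026,0]]]'

```text
time_s: 37.9
eef_pos: [610.7, 34.4, 207.2]
eef_rot: [-3.141, -0.001, 1.641]
contact_force: [0.3, 1.3, -0.2]
finger_gap: 0.75
finger_force: 0.0
```

Call:
move_arm --moves '[[[-1.0,0.136,0.026,0],[-1.0,0.136,0.026,0],[-1.0,0.136,0.026,0],[-1.0,0.136,0.026,0],[-1.0,0.136,0.026,0]]]'

```text
time_s: 38.4
eef_pos: [635.6, -82.8, 204.0]
eef_rot: [-3.141, -0.002, 1.643]
contact_force: [0.6, 1.2, -0.6]
finger_gap: 0.753
finger_force: 0.0
```

Call:
move_arm --moves '[[[-1.0,0.14,0.028,0],[-1.0,0.14,0.028,0],[-1.0,0.14,0.028,0],[-1.0,0.14,0.028,0],[-1.0,0.14,0.028,0]]]'

```text
time_s: 38.9
eef_pos: [661.1, -200.7, 200.6]
eef_rot: [-3.141, -0.003, 1.643]
contact_force: [-0.4, 1.5, 0.1]
finger_gap: 0.751
finger_force: 0.0
```

Call:
move_arm --moves '[[[-0.1,0.014,0.3,0],[-0.1,0.014,0.6,0],[-0.1,0.014,0.9,0],[-0.1,0.014,1.0,0],[-0.1,0.014,1.0,0],[-0.1,0.014,1.0,0]]]'

```text
time_s: 39.5
eef_pos: [664.6, -214.9, 82.7]
eef_rot: [3.139, 0.0, 1.642]
contact_force: [1.0, -1.0, 0.9]
finger_gap: 0.75
finger_force: 0.0
```

```bash
python3 -c "
from trk import *
st(); print(trucks());plan([[662.3,-214.2,20,1.64,10]])"
```

```text
t 39.5 [ 664.6 -214.9   82.7] yaw 1.642 F [ 1.  -1.   0.9] gap 0.75 q [ 0.12  0.88  0.28  1.49 -0.3   0.81  0.58]
{'side': [([552.7, 266.6], 167)], 'top': []}
[0.018, -0.02, 0.53, 0.0] rows 8 ramp
end [662.28, -214.14, 19.97, 1.64]
```

Call:
move_arm --moves '[[[0.01,-0.015,0.1,0],[0.01,-0.015,0.2,0],[0.01,-0.015,0.3,0],[0.01,-0.015,0.4,0],[0.01,-0.015,0.48,0],[0.01,-0.015,0.54,0],[0.01,-0.015,0.58,0],[0.01,-0.015,0.62,0],[0.01,-0.015,0.62,0],[0.01,-0.015,0.62,0]]]'

```text
time_s: 40.6
eef_pos: [661.5, -215.2, 7.0]
eef_rot: [3.141, 0.0, 1.64]
contact_force: [-0.4, -0.9, -0.4]
finger_gap: 0.746
finger_force: 0.0
```

```bash
python3 -c "
from trk import *
st()"
```

```text
t 40.6 [ 661.5 -215.2    7. ] yaw 1.64 F [-0.4 -0.9 -0.4] gap 0.746 q [ 0.14  0.98  0.25  1.52 -0.33  0.69  0.6 ]
```

Call:
move_arm --moves '[[[0,0,0.015,0],[0,0,0.03,0],[0,0,0.03,0],[0,0,0.03,0]]]'

```text
time_s: 41.0
eef_pos: [661.2, -215.1, 3.2]
eef_rot: [-3.142, -0.0, 1.64]
contact_force: [0.3, -0.3, -1.2]
finger_gap: 0.751
finger_force: 0.0
```

Call:
move_arm --moves '[[[0,0,0,0],[0,0,0,0],[0,0,0,0],[0,0,0,0],[0,0,0,0]]]' --claw 0

```text
time_s: 41.5
eef_pos: [661.6, -215.3, 3.8]
eef_rot: [3.141, 0.0, 1.64]
contact_force: [-1.3, -0.1, 5.1]
finger_gap: 0.493
finger_force: 50.4
```

```bash
python3 -c "
from trk import *
st()"
```

```text
t 41.5 [ 661.6 -215.3    3.8] yaw 1.64 F [-1.3 -0.1  5.1] gap 0.493 q [ 0.14  0.98  0.25  1.52 -0.33  0.68  0.6 ]
```

Call:
move_arm --moves '[[[0,0,-0.1,0],[0,0,-0.3,0],[0,0,-0.6,0],[0,0,-1.0,0],[0,0,-1.0,0]]]'

```text
time_s: 42.0
eef_pos: [665.7, -217.4, 130.9]
eef_rot: [3.13, 0.005, 1.64]
contact_force: [1.5, -0.6, 0.4]
finger_gap: 0.492
finger_force: 50.8
```

Call:
move_arm --moves '[[[0,0,-0.3,0],[0,0,-0.65,0],[0,0,-0.65,0],[0,0,-0.65,0]]]'

```text
time_s: 42.4
eef_pos: [661.6, -215.3, 202.3]
eef_rot: [3.14, 0.001, 1.64]
contact_force: [-0.1, 0.7, -1.6]
finger_gap: 0.493
finger_force: 51.0
```

```bash
python3 -c "
from plan import *
st(); plan([[547.8,269.2,200,1.64]])"
```

```text
t 42.4 [ 661.6 -215.3  202.3] yaw 1.64 F [-0.1  0.7 -1.6] gap 0.493 q [ 0.1   0.75  0.33  1.41 -0.26  1.02  0.55]
[1.0, -0.164, 0.004, -0.0] rows 5 
[1.0, -0.162, 0.004, -0.0] rows 5 
[1.0, -0.164, 0.006, -0.0] rows 5 
[1.0, -0.162, 0.004, -0.0] rows 5 
[0.094, -0.016, 0.002, -0.0] rows 2 
end [547.77, 269.3, 199.93, 1.64]
```

Call:
move_arm --moves '[[[0.5,-0.08,0,0],[1.0,-0.164,0,0],[1.0,-0.164,0,0],[1.0,-0.164,0,0],[1.0,-0.164,0,0]]]'

```text
time_s: 42.9
eef_pos: [632.6, -96.6, 199.9]
eef_rot: [-3.139, 0.0, 1.641]
contact_force: [0.0, -0.5, -0.7]
finger_gap: 0.494
finger_force: 51.0
```

Call:
move_arm --moves '[[[0.5,-0.08,0,0],[1.0,-0.162,0,0],[1.0,-0.162,0,0],[1.0,-0.162,0,0],[1.0,-0.162,0,0]]]'

```text
time_s: 43.4
eef_pos: [605.9, 19.4, 200.8]
eef_rot: [-3.141, 0.002, 1.638]
contact_force: [0.3, -1.6, -1.0]
finger_gap: 0.488
finger_force: 51.0
```

Call:
move_arm --moves '[[[0.5,-0.08,0,0],[1.0,-0.164,0,0],[1.0,-0.164,0,0],[1.0,-0.164,0,0],[1.0,-0.164,0,0]]]'

```text
time_s: 43.9
eef_pos: [578.7, 137.0, 201.1]
eef_rot: [3.141, 0.002, 1.637]
contact_force: [-0.3, 0.1, -0.1]
finger_gap: 0.491
finger_force: 51.0
```

Call:
move_arm --moves '[[[0.5,-0.08,0,0],[1.0,-0.162,0,0],[1.0,-0.162,0,0],[1.0,-0.162,0,0],[1.0,-0.162,0,0]]]'

```text
time_s: 44.4
eef_pos: [551.6, 255.1, 201.1]
eef_rot: [3.141, 0.002, 1.636]
contact_force: [1.4, -0.4, -0.7]
finger_gap: 0.491
finger_force: 51.0
```

Call:
move_arm --moves '[[[0.094,-0.016,0.1,0],[0.094,-0.016,0.3,0],[0.094,-0.016,0.6,0],[0.094,-0.016,0.75,0],[0.094,-0.016,0.8,0],[0.094,-0.016,0.8,0],[0.094,-0.016,0.8,0],[0.094,-0.016,0.8,0]]]'

```text
time_s: 45.2
eef_pos: [548.5, 269.5, 106.4]
eef_rot: [3.139, -0.001, 1.639]
contact_force: [-0.4, -0.1, -0.3]
finger_gap: 0.49
finger_force: 51.0
```

```bash
python3 -c "
from plan import *
st(); plan([[547.8,269.2,84,1.64]])"
```

```text
t 45.2 [548.5 269.5 106.4] yaw 1.639 F [-0.4 -0.1 -0.3] gap 0.49 q [-0.69  0.75  0.31  1.75 -0.33  0.69 -0.14]
[-0.002, -0.006, 0.186, -0.0] rows 2 
end [547.81, 269.19, 84.1, 1.64]
```

Call:
move_arm --moves '[[[0,0,0.08,0],[0,0,0.16,0],[0,0,0.2,0],[0,0,0.23,0],[0,0,0.26,0],[0,0,0.29,0],[0,0,0.32,0],[0,0,0.32,0]]]'

```text
time_s: 46.0
eef_pos: [547.1, 269.3, 66.3]
eef_rot: [-3.141, 0.0, 1.64]
contact_force: [-0.2, -0.4, -0.5]
finger_gap: 0.498
finger_force: 51.0
```

```bash
python3 -c "
from plan import *
st()"
```

```text
t 46.0 [547.1 269.3  66.3] yaw 1.64 F [-0.2 -0.4 -0.5] gap 0.498 q [-0.67  0.8   0.28  1.77 -0.35  0.62 -0.12]
```

Bottom of the ring at about 62 and no contact, so it is on the shaft. Down another 6 mm, then release and back off.

Call:
move_arm --moves '[[[0,0,0.025,0],[0,0,0.05,0],[0,0,0.06,0],[0,0,0.06,0]]]'

```text
time_s: 46.4
eef_pos: [547.3, 269.4, 59.3]
eef_rot: [-3.141, 0.0, 1.64]
contact_force: [0.3, -0.5, -0.7]
finger_gap: 0.491
finger_force: 51.0
```

Call:
move_arm --moves '[[[0,0,0,0],[0,0,0,0],[0,0,0,0],[0,0,0,0]]]' --claw 62

```text
time_s: 46.8
eef_pos: [547.5, 269.5, 59.7]
eef_rot: [3.141, -0.0, 1.64]
contact_force: [-0.4, -0.7, 0.9]
finger_gap: 0.724
finger_force: 0.0
```

Call:
move_arm --moves '[[[0,0,-0.2,0],[0,0,-0.5,0],[0,0,-0.8,0],[0,0,-1.0,0],[0,0,-1.0,0]]]'

```text
time_s: 47.3
eef_pos: [549.9, 270.3, 183.5]
eef_rot: [3.135, -0.003, 1.64]
contact_force: [0.4, 0.5, -0.3]
finger_gap: 0.727
finger_force: 0.0
```

Call:
move_arm --moves '[[[0,0,-0.3,0],[-0.2,-0.5,-0.4,0],[-0.5,-1.0,-0.4,0],[-0.5,-1.0,-0.4,0],[-0.5,-1.0,-0.4,0]]]'

```text
time_s: 47.8
eef_pos: [426.5, 198.1, 227.0]
eef_rot: [-3.135, 0.001, 1.638]
contact_force: [2.1, 0.8, -0.8]
finger_gap: 0.725
finger_force: 0.0
```

```bash
python3 -c "
from trk import *
np.set_printoptions(precision=1,suppress=True)
st(); plan([[395,160,215,1.64]])
a=shot('side');b=shot('top')
c=lambda im,x,y,w,h,W,H: cv2.resize(im[y:y+h,x:x+w],(W,H),interpolation=cv2.INTER_CUBIC)
o=np.hstack([c(a,190,150,120,180,400,600),c(b,200,110,120,180,400,600)])
cv2.imwrite('pics/crop6.png',np.clip(o[:,:,::-1]*1.4,0,255).astype(np.uint8))
"
```

```text
t 47.8 [426.5 198.1 227. ] yaw 1.638 F [ 2.1  0.8 -0.8] gap 0.725 q [-0.8  0.4  0.4  2.  -0.2  0.8 -0.2]
[-0.3, -0.284, 0.1, -0.002] rows 3 
end [394.96, 159.91, 214.96, 1.64]
```

View pics/crop6.png

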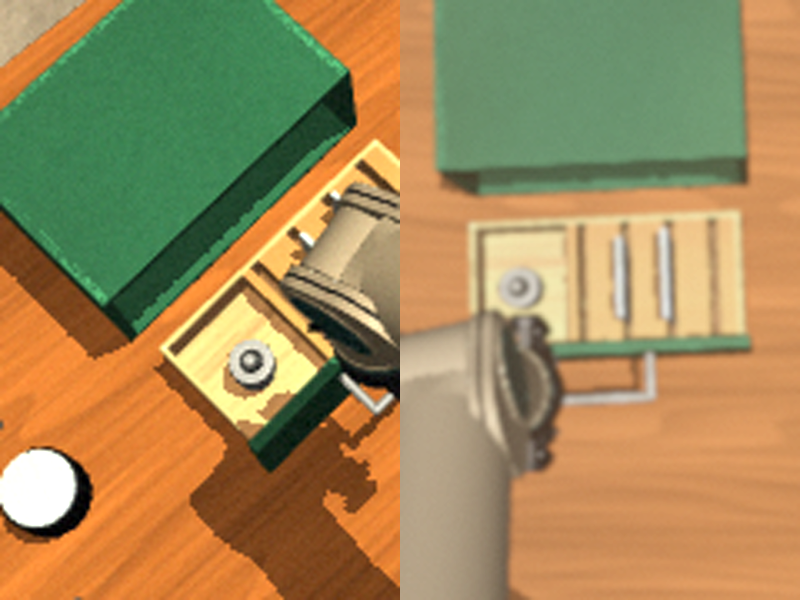

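Both trucks are stacked on the spindle (side crop (252,365), top crop (518,287)), and the two plates stand at (620,275) and (665,275) in the top crop. The other two rack slots were empty from the start. Next I grip the handle again and shut the drawer.

```bash
python3 -c "
from trk import *
st(); plan([[428.5,162.5,215,1.638],[428.5,162.5,99,1.638]])"
```

```text
t 47.9 [431.7 201.4 227.6] yaw 1.64 F [ 0.1  1.  -0.3] gap 0.728 q [-0.78  0.41  0.4   2.   -0.23  0.77 -0.18]
[-0.322, -0.048, 0.104, 0.002] rows 3 
[0.0, -0.0, 0.968, -0.0] rows 5 
end [428.57, 162.49, 98.92, 1.64]
```

Call:
move_arm --moves '[[[-0.322,-0.048,0.1,0],[-0.322,-0.048,0.1,0],[-0.322,-0.048,0.1,0],[-0.322,-0.048,0.1,0],[-0.322,-0.048,0.1,0],[-0.322,-0.048,0.1,0]]]' --claw 42

```text
time_s: 48.5
eef_pos: [429.1, 163.2, 215.6]
eef_rot: [3.141, -0.0, 1.641]
contact_force: [0.2, -0.2, 0.4]
finger_gap: 0.493
finger_force: 0.0
```

```bash
python3 -c "
from trk import *
st(); plan([[428.5,162.5,99,1.638]])"
```

```text
t 48.5 [429.1 163.2 215.6] yaw 1.641 F [ 0.2 -0.2  0.4] gap 0.493 q [-0.71  0.41  0.4   2.06 -0.23  0.72 -0.1 ]
[-0.006, -0.006, 0.972, 0.002] rows 5 
end [428.42, 162.45, 98.93, 1.64]
```

Call:
move_arm --moves '[[[0,0,0.2,0],[0,0,0.4,0],[0,0,0.6,0],[0,0,0.75,0],[0,0,0.85,0],[0,0,0.93,0],[0,0,0.97,0],[0,0,0.97,0]]]'

```text
time_s: 49.3
eef_pos: [431.7, 163.1, 100.4]
eef_rot: [3.136, -0.001, 1.639]
contact_force: [-0.0, 0.4, 5.6]
finger_gap: 0.49
finger_force: 2.2
```

Call:
move_arm --moves '[[[0,0,0,0],[0,0,0,0],[0,0,0,0],[0,0,0,0],[0,0,0,0],[0,0,0,0]]]' --claw 0

```text
time_s: 49.9
eef_pos: [429.6, 162.7, 99.6]
eef_rot: [3.14, -0.001, 1.64]
contact_force: [2.0, -0.4, 5.5]
finger_gap: 0.096
finger_force: 48.8
```

Call:
move_arm --moves '[[[0,0.05,0,0],[0,0.1,0,0],[0,0.15,0,0],[0,0.2,0,0],[0,0.25,0,0],[0,0.3,0,0],[0,0.35,0,0],[0,0.4,0,0],[0,0.45,0,0],[0,0.5,0,0],[0,0.5,0,0]]]'

```text
time_s: 51.0
eef_pos: [489.4, 167.0, 99.6]
eef_rot: [3.141, -0.001, 1.64]
contact_force: [1.5, -0.5, 6.1]
finger_gap: 0.096
finger_force: 49.4
```

Call:
move_arm --moves '[[[0,0.06,0,0],[0,0.12,0,0],[0,0.18,0,0],[0,0.24,0,0],[0,0.3,0,0],[0,0.36,0,0],[0,0.42,0,0],[0,0.48,0,0],[0,0.54,0,0],[0,0.6,0,0],[0,0.6,0,0]]]'

```text
time_s: 52.1
eef_pos: [561.6, 172.1, 99.6]
eef_rot: [3.14, -0.001, 1.64]
contact_force: [1.5, 0.2, 4.4]
finger_gap: 0.093
finger_force: 49.7
```

Call:
move_arm --moves '[[[0,0.05,0,0],[0,0.1,0,0],[0,0.15,0,0],[0,0.2,0,0],[0,0.24,0,0],[0,0.28,0,0],[0,0.32,0,0],[0,0.35,0,0],[0,0.37,0,0],[0,0.38,0,0],[0,0.38,0,0]]]'

```text
time_s: 53.2
eef_pos: [605.6, 175.2, 99.7]
eef_rot: [-3.141, -0.001, 1.64]
contact_force: [-1.2, 0.1, 6.6]
finger_gap: 0.095
finger_force: 49.9
```

```bash
python3 -c "
from trk import *
st()"
```

```text
t 53.2 [605.6 175.2  99.7] yaw 1.64 F [-1.2  0.1  6.6] gap 0.095 q [-0.5   0.78  0.3   1.69 -0.32  0.72  0.03]
```

Call:
move_arm --moves '[[[0,0.01,0,0],[0,0.02,0,0],[0,0.03,0,0],[0,0.04,0,0],[0,0.05,0,0],[0,0.05,0,0]]]'

```text
time_s: 53.8
eef_pos: [608.3, 175.4, 99.6]
eef_rot: [-3.134, -0.001, 1.64]
contact_force: [-7.3, -0.6, 13.2]
finger_gap: 0.094
finger_force: 50.6
```

```bash
python3 -c "
from trk import *
st()"
```

```text
t 53.8 [608.3 175.4  99.6] yaw 1.64 F [-7.3 -0.6 13.2] gap 0.094 q [-0.5   0.79  0.3   1.68 -0.32  0.74  0.03]
```

Shut against its stop at 608.3, the 180 mm expected. Let go and retreat.

Call:
move_arm --moves '[[[0,-0.02,0,0],[0,-0.025,0,0],[0,-0.025,0,0],[0,-0.025,0,0]]]' --claw 40

```text
time_s: 54.2
eef_pos: [602.0, 174.4, 97.5]
eef_rot: [-3.127, 0.0, 1.641]
contact_force: [-13.3, -1.5, 6.5]
finger_gap: 0.47
finger_force: 0.1
```

Call:
move_arm --moves '[[[0,0,-0.15,0],[0,0,-0.4,0],[0,0,-0.7,0],[0,0,-1.0,0],[0,0,-1.0,0]]]'

```text
time_s: 54.7
eef_pos: [612.1, 175.1, 223.9]
eef_rot: [3.133, -0.002, 1.64]
contact_force: [-0.2, 0.9, -0.1]
finger_gap: 0.47
finger_force: 0.0
```

Call:
move_arm --moves '[[[-0.5,-0.5,-0.2,0],[-1.0,-1.0,-0.2,0],[-1.0,-1.0,-0.2,0],[-1.0,-1.0,-0.2,0],[-1.0,-1.0,-0.2,0]]]'

```text
time_s: 55.2
eef_pos: [494.7, 43.5, 242.9]
eef_rot: [-3.139, 0.001, 1.635]
contact_force: [0.1, -0.0, -0.2]
finger_gap: 0.472
finger_force: 0.0
```

Call:
move_arm --moves '[[[-0.5,0,0,0],[-1.0,0,0,0],[-1.0,0,0,0],[-1.0,0,0,0],[-1.0,0,0,0],[-1.0,0,0,0]]]'

```text
time_s: 55.8
eef_pos: [505.9, -70.8, 242.5]
eef_rot: [-3.141, -0.001, 1.643]
contact_force: [-0.2, 0.8, -0.9]
finger_gap: 0.466
finger_force: 0.0
```

```bash
python3 -c "
from trk import *
st()
a=shot('side');b=shot('top')
c=lambda im,x,y,w,h,W,H: cv2.resize(im[y:y+h,x:x+w],(W,H),interpolation=cv2.INTER_CUBIC)
o=np.hstack([c(a,170,120,140,210,400,600),c(b,200,80,140,210,400,600)])
cv2.imwrite('pics/crop7.png',np.clip(o[:,:,::-1]*1.4,0,255).astype(np.uint8))
print([rec('handle',n,1) for n in('side','top')])"
```

```text
t 55.8 [505.9 -70.8 242.5] yaw 1.643 F [-0.2  0.8 -0.9] gap 0.466 q [-0.19  0.44  0.4   1.89 -0.22  0.85  0.39]
[[([649, 184, 120], 0.93)], [([656, 175, 120], 0.82)]]
```

View pics/crop7.png

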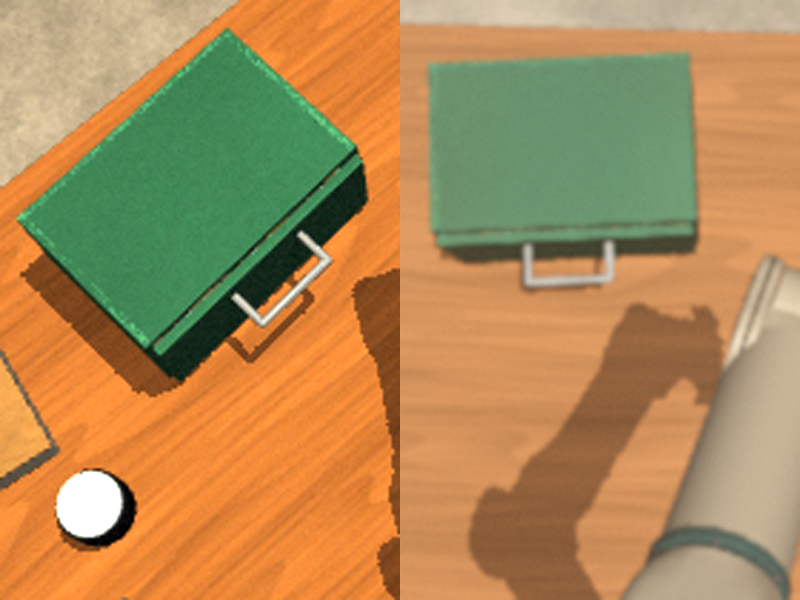

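The drawer looks shut, with the panel tight up to the cabinet and the bar at (295,290) in the side crop. I'll check the gap with a profile across the bar, before and after.

```bash
python3 - <<'E'
from h import *
yaw=.069; ex=np.array([np.cos(yaw),np.sin(yaw),0]); ey=np.array([-np.sin(yaw),np.cos(yaw),0]); H=np.array([605,177,117.])
for n in('side','top'):
    for nm,im in(('start',cv2.imread(f'pics/{n}0.png')),('open',cv2.imread('pics/'+n[0]+'4.png')),('now',shot(n)[:,:,::-1])):
        im=im.astype(np.float32); g=im[:,:,0].copy()  # blue: steel bright, wood dark
        xs=np.arange(-25,20,.5); o=-180*ex if nm=='open' else 0
        p=np.mean([cv2.remap(g,*[c.copy() for c in np.split(proj(n,[H+o+x*ex+y*ey for x in xs]).astype(np.float32),2,1)],cv2.INTER_LINEAR)[:,0] for y in np.arange(-35,36,5)],0)
        w=np.clip(p-np.median(p)-15,0,None); print(n,nm,round((xs*w).sum()/w.sum(),1))
E
```

```text
side start -0.9
side open 2.3
side now 2.5
top start -0.2
top open 2.3
top now 3.2
```

```bash
python3 -c "
from h import *
print(env.sign_off())"
```

```text
the job is handed in; nothing more can be done
None
```

I handed the job in at about 56 s. Both plates that were in the rack stand in the drawer's second and third slots, both trucks are on the spindle, the drawer is shut to within about 1 mm by camera, and I never touched the tin, stick or brush; the sign-off gave no verdict.

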